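# Pack the lunch carrier's foam insert

## Task

Pack the snack tins into the lunch carrier: take the stack apart and set each of the four tins upright in the foam cutout of its own shape and size, flat on the cutout's bottom, then let go of it. Keep the tins upright all the while, and do not push the white mug about.

Things in the scene. Friction and masses are not known exactly. Their poses are not given: they have to be found in the camera images.
- oblong_tin: Closed, rigid snack tin, plain steel body with a white lid set level in a steel rim, flat top and bottom so that tins stack; oblong, 56 mm along its x, 104 mm along its y, 38 mm high, about 0.22 kg. Origin: centre of its underside; z up. At the start it stands on the counter, either alone or as the bottom of the three-high stack.
- square_tin: Closed, rigid snack tin, plain steel body with a white lid set level in a steel rim, flat top and bottom so that tins stack; square, 64 x 64 mm, sides along its x and y, 38 mm high, about 0.18 kg. Origin: centre of its underside; z up. At the start it stands on the counter, either alone or as the bottom of the three-high stack (where the oblong tin is not).
- round_tin: Closed, rigid snack tin, plain steel body with a white lid set level in a steel rim, flat top and bottom so that tins stack; round, the larger of the two round ones, diameter 58 mm, 38 mm high, about 0.14 kg. Origin: centre of its underside; z up. At the start it is the middle of the stack.
- small_tin: Closed, rigid snack tin, plain steel body with a white lid set level in a steel rim, flat top and bottom so that tins stack; round, the smaller of the two round ones, diameter 42 mm, 38 mm high, about 0.08 kg. Origin: centre of its underside; z up. At the start it is the top of the stack, 114 mm above the counter at its lid.
- foam_oblong: Dark grey firm foam block, 103 (x) x 123 (y) x 30 mm, one of four (104 mm apart along x, 124 along y) fixed in the low grey carrier. Centred cutout, 14 mm deep, chamfered mouth, paler bottom: an oblong one, 66 mm along x and 114 mm along y, for the oblong tin. Origin: centre of the block's underside, 6 mm above the counter; cutout's bottom 16 mm, foam top 30 mm above it; z up.
- foam_square: Dark grey firm foam block, 103 (x) x 123 (y) x 30 mm, one of four (104 mm apart along x, 124 along y) fixed in the low grey carrier. Centred cutout, 14 mm deep, chamfered mouth, paler bottom: a square one, 74 x 74 mm, sides along x and y, for the square tin. Origin: centre of the block's underside, 6 mm above the counter; cutout's bottom 16 mm, foam top 30 mm above it; z up.
- foam_round: Dark grey firm foam block, 103 (x) x 123 (y) x 30 mm, one of four (104 mm apart along x, 124 along y) fixed in the low grey carrier. Centred cutout, 14 mm deep, chamfered mouth, paler bottom: a round one of diameter 68 mm, for the larger round tin. Origin: centre of the block's underside, 6 mm above the counter; cutout's bottom 16 mm, foam top 30 mm above it; z up.
- foam_small: Dark grey firm foam block, 103 (x) x 123 (y) x 30 mm, one of four (104 mm apart along x, 124 along y) fixed in the low grey carrier. Centred cutout, 14 mm deep, chamfered mouth, paler bottom: a round one of diameter 52 mm, for the smaller round tin. Origin: centre of the block's underside, 6 mm above the counter; cutout's bottom 16 mm, foam top 30 mm above it; z up.
- mug: White ceramic mug, diameter 76 mm, 85 mm tall, with a handle, a loose bystander standing on the counter beyond the tins and the carrier. Origin: centre of its underside.

How it is judged:
By the outcome, as a careful person would: the job done as asked, in the order asked, and still so for the second after the job is handed in, with the robot touching nothing.
It also fails if it takes over 102 s, if anything falls off the work surface, if the arm or the gripper's body presses on something with over 40 N, if the wrist force passes 120 N, or if a joint passes its speed limit or range.

## Robot

A 6-joint arm with a two-finger parallel gripper is mounted at the origin on the work surface. World frame = base frame: x ahead of the robot, y to its left, z up, the work surface at z = 0. Lengths are in m, angles in rad, forces in N, time in s.
With the tool pointing down it reaches from about 0.35 to 0.975 m from the base axis. Payload 4.9 kg.
Tool frame: the origin (TCP) lies at the very end of the fingers, on their centre line; the grasp point (between the pads) lies 19 mm behind it; z points along the fingers, y is the line along which they close (so a half turn about z gives the same grasp; the last joint's range is limited). The gripper opens to 85 mm and grips with 20 to 120 N. Pads are 22 mm wide; open, the fingers measure 114 mm over their backs; the gripper's body (76 mm by 85 mm) begins 54 mm behind the grasp point. The pads swing forward as they close: fully open they stand 13 mm farther back than shut.
Start: joints at [1.11, 0.053, 1.613, -0, 1.476, -0.119], TCP at [0.209, 0.589, 0.202] pointing down, gripper open.
Joint ranges: [-3.01, 3.01], [-1.01, 2.22], [0.06, 2.58], [-1.02, 4.17], [0.09, 2.62], [-3.14, 3.14]. Speed limits (rad/s): [2.57, 2.57, 3.14, 3.14, 3.14, 3.14].

## Interface

Orientations are given as a rotation vector (axis times angle).
In Python, from station import ctrl gives the robot as it stands.
- The arm moves only by the tool jog_arm, never from a script. Its argument "plan" is a list of rows, each a list of 7 numbers: the shift along the tool's x, y, z in units of 0.02 m (1.0 is 0.02 m), then the turn, a rotation vector about the tool's x, y, z in units of 45 degrees (1.0 is 45 degrees), then the opening, from -1 (shut) to 1 (fully open). A call has 1 to 8 rows; each row shifts and turns the commanded pose from where the row before left it, along the tool's axes as they then stand; what a row does not reach is not made up. A row lasts 1/10 s, in which the tool goes at most 50 mm and 8.59 degrees, less where a joint would pass 70% of its speed; a pose out of reach is approached as far as the arm can. A call with a number of a shift or a turn outside -1 to 1 is refused whole. A call with a gripper value outside its range is refused whole. The fingers move at their own pace and stop on an object; "grip_force" is the grip in N (left out, the last holds). Time passes only in rows, so rows that do not move let the fingers close. It gives the time, the measured TCP pose, the force, the opening and the grip force at its end, in the units of the state.
- ctrl.get_obs(): the state, without advancing time (a new reading comes with each control period).
- ctrl.get_image(name): name is "scene" or "top" or "wrist"; returns (picture, depth): 480x640x3 uint8, red, green, blue; 480x640 float32, m along the optical axis (not along the pixel's ray), 0 where there is no reading.
- ctrl.camera_info(name): a dict with "camera_matrix" (3x3 intrinsics, pixels), "rvec" (rotation vector, rad) and "tvec" (3), from world to camera coordinates, as OpenCV has them; the wrist camera has in their place "T_tool_cam" (4x4, takes a point from camera to tool coordinates, whose origin is the TCP and whose axes are the flange's). Camera axes: x right, y down, z forward; pixel columns grow to the right and rows downward; lengths in m; the calibration is good to about 2 mm. A picture is of the moment at which its call begins: read the wrist's pose just before it. camera_info takes no time and is no camera call.
- ctrl.finish_job(): hands the job in; it is judged then, once.
The state is a dict: "t": time; "q": joint angles; "dq": joint speeds; "effort": joint torques, N m; "tool_pos": TCP position; "tool_rot": TCP orientation; "contact_force": force on the tool from outside, world axes, zero at the start; "wrist_torque": the same for the moment, N m; "opening": finger opening in m; "grip_force": force on a finger pad.
Only numpy, scipy, OpenCV 4.12 (cv2) and the standard library are available. Lean on these libraries where they do the work, as an engineer would, in place of code of your own. Each camera call takes 0.05 s, during which the arm holds its last target. There are 200 camera calls.

## Working session

There is one attempt and no reset: what is moved stays moved. The work goes in short steps, Python scripts to look and compute and a tool call to move; the robot and the scene stay as the last step left them, time stands still between calls to the robot, and variables do not carry over. Pictures are saved under pics/ and viewed, at most 14 in all, crops included, and the job is handed in when it is done.

Besides the shell and the picture viewer there is one more tool, called after "Request:" in YAML: its name, and indented under it one key for each argument. jog_arm: Moves the arm, as the interface text tells. Shifts and turns lie within -1 to 1; 1 stands for 0.02 m of shift or 45 degrees of turn. Its arguments: {"type":"object","properties":{"plan":{"type":"array"},"grip_force":{"type":"number"}},"required":["plan"]}

```bash
ls; mkdir -p pics; cat > h.py <<'E'
import numpy as np,cv2
from station import ctrl
from scipy.spatial.transform import Rotation as R
def look(n,f):
    o=ctrl.get_obs(); im,d=ctrl.get_image(n); cv2.imwrite(f'pics/{f}.png',im[:,:,::-1]); np.savez(f'pics/{f}.npz',im=im,d=d,p=o['tool_pos'],r=o['tool_rot'],n=n)
def w(f,u,v,depth=None):
    z=np.load(f'pics/{f}.npz'); n=str(z['n']); c=ctrl.camera_info(n); K=np.array(c['camera_matrix']); d=z['d']
    u=np.asarray(u);v=np.asarray(v)
    dd=d[v.astype(int),u.astype(int)] if depth is None else depth
    P=np.stack([(u-K[0,2])/K[0,0]*dd,(v-K[1,2])/K[1,1]*dd,dd],-1)
    if n=='wrist':
        T=np.array(c['T_tool_cam']); return (P@T[:3,:3].T+T[:3,3])@R.from_rotvec(z['r']).as_matrix().T+z['p']
    Rm=R.from_rotvec(np.ravel(c['rvec'])).as_matrix(); return (P-np.ravel(c['tvec']))@Rm
E
python3 - <<'E'
from h import *
look('top','top0'); look('scene','sc0')
o=ctrl.get_obs(); print(o['tool_pos'],o['tool_rot'],R.from_rotvec(o['tool_rot']).as_matrix().round(3),o['opening'],o['t'])
E
```

```text
pics
[0.2091953  0.58831542 0.20068412] [-5.34175740e-01 -3.09532929e+00  2.76600950e-03] [[-0.942  0.335 -0.001]
 [ 0.335  0.942 -0.002]
 [ 0.    -0.002 -1.   ]] 0.0849818453823577 0.1
```

View pics/top0.png

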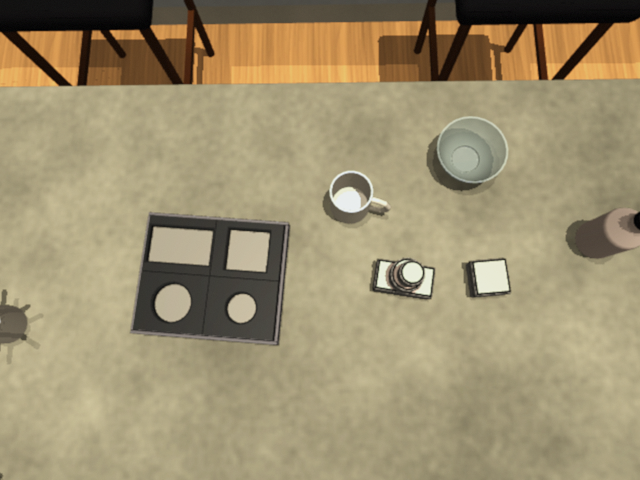

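View pics/sc0.png

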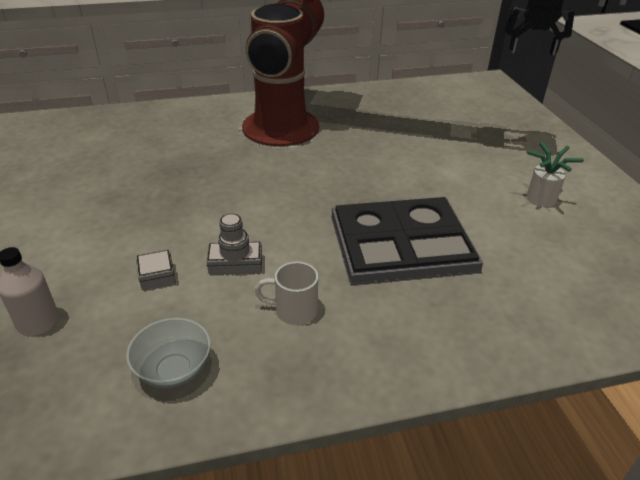

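Top view: the carrier is on the left (cutouts: oblong ~(180,245), square (248,250), round (172,302), small (241,308)). The stack on the oblong tin is at ~(405,277), the square tin at (491,277), and the mug at (351,197) with its handle toward (385,208).

```bash
cat > m.py <<'E'
from h import *
vv,uu=np.mgrid[0:480,0:640]
P=w('top0',uu,vv)
def rect(mask,name):
    k=cv2.connectedComponents(mask.astype(np.uint8))[1]
    l=np.argmax(np.bincount(k.ravel())[1:])+1; q=P[k==l]
    r=cv2.minAreaRect((q[:,:2]*1000).astype(np.float32)); print(name,len(q),'z',np.median(q[:,2]).round(4),'c',np.round(r[0],1),'s',np.round(r[1],1),'a',round(r[2],1))
z=P[...,2]
print('counter',np.median(z[350:450,300:500]))
def box(u0,u1,v0,v1): m=np.zeros(z.shape,bool); m[v0:v1,u0:u1]=1; return m
st=box(360,445,250,305)
rect(st&(abs(z-.114)<.006),'small');rect(st&(abs(z-.076)<.006),'round');rect(st&(abs(z-.038)<.006),'obl')
rect(box(460,520,250,305)&(abs(z-.038)<.006),'sq')
rect(box(320,395,160,230)&(z>.02),'mug')
for n,b in dict(fo=(145,214,220,270),fs=(222,275,225,275),fr=(145,200,277,328),fsm=(222,262,285,328)).items():
    rect(box(*b)&(z<.029)&(z>.015),n)
rect(box(125,300,200,350)&(abs(z-.036)<.004),'foam')
E
python3 m.py
```

```text
counter 0.00039417421825423674
small 527 z 0.1146 c [ 546. -191.] s [40.3 40. ] a 62.4
round 325 z 0.0766 c [ 546.9 -185.7] s [56.5 48.8] a 18.4
obl 942 z 0.0386 c [ 546.9 -190.7] s [104.3  56.5] a 80.3
sq 1304 z 0.0386 c [ 548.4 -342.1] s [64.1 64.6] a 4.0
mug 1309 z 0.0648 c [592.5 -70. ] s [110.2 279.4] a 65.1
fo 2149 z 0.0229 c [611.6 215.6] s [112.5  65.8] a 85.4
fs 1593 z 0.0229 c [601.5  91.1] s [73.2 73.5] a 85.4
fr 1092 z 0.0231 c [507.4 224.4] s [65.7 64.5] a 5.9
fsm 652 z 0.0229 c [497.6 100.4] s [49.9 49.7] a 1.0
foam 10153 z 0.0363 c [553.8 156.4] s [248.4 207.3] a 85.2
```

```bash
cat > plan.py <<'E'
import sys
from h import *
def plan(wps,start=None,g=1):
    """wps: (x,y,z mm, yaw deg of tool y, speed mm/row)"""
    o=ctrl.get_obs()
    if start is None:
        p=o['tool_pos']*1000; M=R.from_rotvec(o['tool_rot']).as_matrix(); yaw=np.degrees(np.arctan2(M[1,1],M[0,1]))
    else: p=np.array(start[:3],float); yaw=start[3]
    rows=[]
    for x,y,z,psi,*s in wps:
        t=np.array([x,y,z],float)
        n=int(np.ceil(max(abs(yaw-psi)/8.4,np.linalg.norm(t-p)/(s[0] if s else 24),.01)))
        while True:
            rr=[];q=p.copy();a=yaw
            for i in range(n):
                d=(t-q)/(n-i); b=np.radians(a)
                ty=np.array([np.cos(b),np.sin(b),0]); tx=np.array([-np.sin(b),np.cos(b),0])
                u=np.round([d@tx/20,d@ty/20,-d[2]/20],2); tr=round((a-psi)/(n-i)/45,2)
                rr.append([*u,0,0,tr,g]); q=q+20*(u[0]*tx+u[1]*ty+u[2]*np.array([0,0,-1])); a-=45*tr
            if max(abs(np.array(rr)[:,:3]).ravel())<=1: break
            n+=1
        p,yaw=q,a; rows+=rr
    for i in range(0,len(rows),8): print('['+','.join('['+','.join(f'{v+0.:g}' for v in r)+']' for r in rows[i:i+8])+']')
    print(len(rows),p.round(1),round(yaw,1))
    return (*p,yaw)
E
python3 - <<'E'
from m import *
q=P[st&(abs(z-.076)<.004)]*1000
from scipy.optimize import least_squares
# outer points of the round lid: hull; fit circle r=29 robustly
h=cv2.convexHull(q[:,:2].astype(np.float32))[:,0]
f=least_squares(lambda c:np.hypot(*(h-c[:2]).T)-28.5,[547,-188],loss='soft_l1');print('round',f.x,f.fun.round(1))
b=P[box(325,376,165,225)&(z>.075)]*1000;print('mug',b.min(0),b.max(0)); print(w('top0',385,209))
from plan import plan
plan([(546,-175,230,-5)])
E
```

```text
counter 0.00039417421825423674
small 527 z 0.1146 c [ 546. -191.] s [40.3 40. ] a 62.4
round 325 z 0.0766 c [ 546.9 -185.7] s [56.5 48.8] a 18.4
obl 942 z 0.0386 c [ 546.9 -190.7] s [104.3  56.5] a 80.3
sq 1304 z 0.0386 c [ 548.4 -342.1] s [64.1 64.6] a 4.0
mug 1309 z 0.0648 c [592.5 -70. ] s [110.2 279.4] a 65.1
fo 2149 z 0.0229 c [611.6 215.6] s [112.5  65.8] a 85.4
fs 1593 z 0.0229 c [601.5  91.1] s [73.2 73.5] a 85.4
fr 1092 z 0.0231 c [507.4 224.4] s [65.7 64.5] a 5.9
fsm 652 z 0.0229 c [497.6 100.4] s [49.9 49.7] a 1.0
foam 10153 z 0.0363 c [553.8 156.4] s [248.4 207.3] a 85.2
round [ 548.65965077 -189.64647069] [ 0.3 -0.3 -0.3 -0.2  0.   0.2 -0.2 -0.2 -0.2  0.   0.1  0.3  0.2  0.1
 -0.4 -0.   0.1 -0.3  0.1  0.2 -0.2 -0.1  0.1 -0.1 -0.2  0.  -0.3  0.4]
mug [ 442.56616961 -138.11872454   75.03858772] [730.42192952 -59.63886341 871.29612855]
[ 0.67086782 -0.15889345  0.04217442]
[[-0.68,-0.72,-0.03,0,0,0.04,1],[-0.7,-0.7,-0.04,0,0,0.04,1],[-0.73,-0.68,-0.03,0,0,0.04,1],[-0.75,-0.65,-0.04,0,0,0.04,1],[-0.77,-0.63,-0.03,0,0,0.04,1],[-0.79,-0.61,-0.04,0,0,0.04,1],[-0.81,-0.58,-0.03,
[... 413 characters left out ...]
1],[-0.98,-0.18,-0.03,0,0,0.04,1],[-0.98,-0.15,-0.04,0,0,0.04,1],[-0.99,-0.12,-0.03,0,0,0.04,1],[-0.99,-0.09,-0.04,0,0,0.04,1]]
[[-0.99,-0.06,-0.03,0,0,0.04,1],[-0.99,-0.03,-0.04,0,0,0.04,1],[-0.99,0,-0.03,0,0,0.04,1],[-0.99,0.03,-0.04,0,0,0.04,1],[-0.99,0.06,-0.03,0,0,0.04,1],[-0.99,0.1,-0.04,0,0,0.04,1],[-0.99,0.13,-0.03,0,0,0.04,1],[-0.98,0.16,-0.04,0,0,0.04,1]]
[[-0.98,0.19,-0.03,0,0,0.04,1],[-0.97,0.22,-0.04,0,0,0.04,1],[-0.96,0.25,-0.03,0,0,0.04,1],[-0.95,0.28,-0.04,0,0,0.04,1],[-0.94,0.31,-0.03,0,0,0.04,1],[-0.93,0.34,-0.04,0,0,0.04,1],[-0.92,0.36,-0.03,0,0,0.04,1],[-0.91,0.4,-0.04,0,0,0.04,1]]
[[-0.9,0.42,-0.03,0,0,0.04,1],[-0.89,0.45,-0.04,0,0,0.04,1]]
42 [ 546.  -174.9  230.1] -5.2
```

Request:
jog_arm:
  plan:
    - [-1, 0, -0.2, 0, 0, 0.18, 1]
    - [-1, 0, -0.2, 0, 0, 0.18, 1]
    - [-1, 0, -0.2, 0, 0, 0.18, 1]
    - [-1, 0, -0.2, 0, 0, 0.18, 1]
    - [-1, 0, -0.2, 0, 0, 0.18, 1]
    - [-1, 0, -0.2, 0, 0, 0.18, 1]
    - [-1, 0, -0.2, 0, 0, 0.18, 1]
    - [-1, 0, -0.2, 0, 0, 0.18, 1]

```text
t: 0.9
tool_pos: [0.3114, 0.4752, 0.2332]
tool_rot: [2.117, 2.321, -0.002]
contact_force: [0.3, 0.3, -0.0]
opening: 0.0855
grip_force: 0.0
```

Request:
jog_arm:
  plan:
    - [-1, 0.6, 0, 0, 0, 0.18, 1]
    - [-1, 0.6, 0, 0, 0, 0, 1]
    - [-1, 0.6, 0, 0, 0, 0, 1]
    - [-1, 0.6, 0, 0, 0, 0, 1]
    - [-1, 0.6, 0, 0, 0, 0, 1]
    - [-1, 0.6, 0, 0, 0, 0, 1]
    - [-1, 0.6, 0, 0, 0, 0, 1]
    - [-1, 0.6, 0, 0, 0, 0, 1]

```text
t: 1.7
tool_pos: [0.4029, 0.3129, 0.2332]
tool_rot: [-2.269, -2.173, 0.001]
contact_force: [-0.2, 0.5, 0.5]
opening: 0.0852
grip_force: 0.0
```

```bash
python3 - <<'E'
from h import *
o=ctrl.get_obs(); print(o['t'],o['tool_pos'],o['contact_force'],o['q'])
from plan import plan
plan([(555,120,250,-4.7)])
E
```

```text
1.7 [0.40293608 0.31291658 0.23321099] [-0.18633661  0.50788324  0.52900787] [ 5.14352999e-01 -2.42759955e-01  1.83653191e+00 -1.44050913e-05
  1.54877401e+00  5.57607361e-01]
[[-0.85,0.73,-0.08,0,0,0,1],[-0.85,0.73,-0.08,0,0,0,1],[-0.85,0.73,-0.08,0,0,0.01,1],[-0.84,0.73,-0.07,0,0,0,1],[-0.84,0.74,-0.08,0,0,0.01,1],[-0.83,0.74,-0.07,0,0,0,1],[-0.83,0.74,-0.08,0,0,0.01,1],[-0.83,0.75,-0.07,0,0,0,1]]
[[-0.83,0.75,-0.08,0,0,0.01,1],[-0.82,0.75,-0.07,0,0,0,1],[-0.82,0.75,-0.08,0,0,0.01,1]]
11 [554.9 120.1 250. ] -4.7
```

Request:
jog_arm:
  plan:
    - [-0.84, 0.73, -0.3, 0, 0, 0.01, 1]
    - [-0.84, 0.73, -0.3, 0, 0, 0.01, 1]
    - [-0.84, 0.73, -0.3, 0, 0, 0.01, 1]
    - [-0.84, 0.73, -0.3, 0, 0, 0.01, 1]
    - [-0.84, 0.73, -0.3, 0, 0, 0.01, 1]
    - [-0.84, 0.73, -0.3, 0, 0, 0, 1]
    - [-0.84, 0.73, -0.3, 0, 0, 0, 1]
    - [-0.84, 0.73, -0.3, 0, 0, 0, 1]

```text
t: 2.5
tool_pos: [0.5105, 0.1711, 0.2814]
tool_rot: [-2.311, -2.127, 0.001]
contact_force: [-0.5, 0.5, 1.2]
opening: 0.0853
grip_force: 0.0
```

```bash
python3 - <<'E'
from h import *
look('wrist','w1'); print(ctrl.camera_info('wrist')['T_tool_cam'])
from plan import plan
plan([(548,-155,280,-4.7)])
E
```

```text
[[ 1.67152423e-04 -9.53607838e-01 -3.01051597e-01  7.62606961e-02]
 [ 9.99999911e-01  4.25642238e-05  4.20402456e-04 -1.54991972e-03]
 [-3.88085049e-04 -3.01051641e-01  9.53607760e-01 -1.71354117e-01]
 [ 0.00000000e+00  0.00000000e+00  0.00000000e+00  1.00000000e+00]]
[[-1,0.2,0.01,0,0,0,1],[-1,0.2,0.01,0,0,0,1],[-1,0.2,0.01,0,0,0,1],[-1,0.2,0.01,0,0,0,1],[-1,0.2,0.01,0,0,0,1],[-1,0.2,0.01,0,0,0,1],[-1,0.19,0.01,0,0,0,1],[-1,0.2,0.01,0,0,0,1]]
[[-1,0.19,0.01,0,0,0,1],[-1,0.2,0.01,0,0,0,1],[-1,0.19,0,0,0,0,1],[-1,0.2,0.01,0,0,0,1],[-1,0.19,0,0,0,0,1],[-0.99,0.2,0.01,0,0,0,1],[-1,0.19,0,0,0,0,1],[-0.99,0.2,0.01,0,0,0,1]]
16 [ 548.  -155.   279.9] -4.9
```

View pics/w1.png

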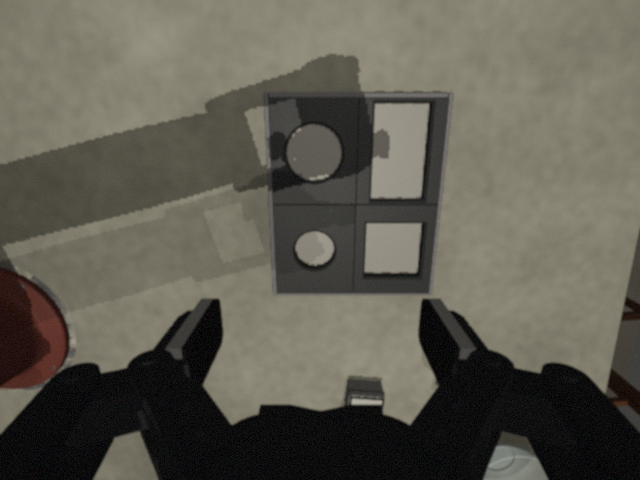

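The wrist view shows the whole carrier: round cutout (315,152), oblong (400,150), small (315,248), square (393,248). I'll measure the foam top here, then move to the stack.

```bash
python3 - <<'E'
from h import *
vv,uu=np.mgrid[0:480,0:640]; P=w('w1',uu,vv); z=P[...,2]
m=np.zeros(z.shape,bool); m[85:298,255:460]=1
def rect(k,n):
    q=P[k]*1000; r=cv2.minAreaRect(q[:,:2].astype(np.float32)); print(n,len(q),np.median(q[:,2]).round(1),np.round(r[0],1),np.round(r[1],1),round(r[2],1))
rect(m&(abs(z-.036)<.004),'foam')
for n,(a,b,c,d) in dict(fo=(364,437,98,204),fs=(358,428,216,285),fr=(278,352,115,190),fsm=(288,342,222,275)).items():
    k=np.zeros_like(m);k[c:d,a:b]=1; rect(k&(z<.03)&(z>.015),n)
E
```

```text
foam 20266 35.4 [551.9 154.6] [246.8 207.6] 85.2
fo 5318 21.9 [607.1 215.5] [120.6  85.2] 85.3
fs 2883 22.0 [599.5  87.3] [72.5 73. ] 85.4
fr 2498 21.8 [505.1 221.1] [67.5 67.4] 17.6
fsm 1105 21.9 [494.8  95.6] [50.1 48.9] 25.6
```

Request:
jog_arm:
  plan:
    - [-1, 0.2, 0, 0, 0, 0, 1]
    - [-1, 0.2, 0, 0, 0, 0, 1]
    - [-1, 0.2, 0, 0, 0, 0, 1]
    - [-1, 0.2, 0, 0, 0, 0, 1]
    - [-1, 0.2, 0, 0, 0, 0, 1]
    - [-1, 0.2, 0, 0, 0, 0, 1]
    - [-1, 0.2, 0, 0, 0, 0, 1]
    - [-1, 0.2, 0, 0, 0, 0, 1]

```text
t: 3.35
tool_pos: [0.5286, 0.0093, 0.2812]
tool_rot: [-2.311, -2.127, 0.001]
contact_force: [-0.4, 0.4, 0.0]
opening: 0.0854
grip_force: 0.0
```

Request:
jog_arm:
  plan:
    - [-1, 0.2, 0, 0, 0, 0, 1]
    - [-1, 0.2, 0, 0, 0, 0, 1]
    - [-1, 0.2, 0, 0, 0, 0, 1]
    - [-1, 0.2, 0, 0, 0, 0, 1]
    - [-1, 0.2, 0, 0, 0, 0, 1]
    - [-1, 0.2, 0, 0, 0, 0, 1]
    - [-1, 0.2, 0, 0, 0, 0, 1]
    - [-1, 0.2, 0, 0, 0, 0, 1]

```text
t: 4.15
tool_pos: [0.5475, -0.1527, 0.2811]
tool_rot: [-2.31, -2.127, 0.001]
contact_force: [-0.0, -0.4, -0.6]
opening: 0.0852
grip_force: 0.0
```

```bash
cat > m2.py <<'E'
from h import *
import sys
f=sys.argv[1]; look('wrist',f)
vv,uu=np.mgrid[0:480,0:640]; P=w(f,uu,vv)*1000; z=P[...,2]
# only the area near stack / square tin
near=lambda c,r:np.hypot(P[...,0]-c[0],P[...,1]-c[1])<r
for n,c,r,h in (('small',(546,-191),40,114.5),('round',(548,-190),45,76.5),('obl',(547,-191),75,38.5),('sq',(548,-342),60,38.5)):
    k=near(c,r)&(abs(z-h)<5); q=P[k]
    if len(q)<30: continue
    s=cv2.minAreaRect(q[:,:2].astype(np.float32)); print(n,len(q),np.median(q[:,2]).round(1),np.round(s[0],1),np.round(s[1],1),round(s[2],1))
E
python3 m2.py w2; python3 -c "
from plan import *
s=plan([(546,-191,140,-4.7)])
plan([(546,-191,90,-4.7,15)],s)"
```

```text
small 1138 113.9 [ 545.3 -192.3] [40.6 40.5] 82.0
round 679 75.7 [ 548.4 -184.7] [44.1 56.9] 78.1
obl 1254 37.7 [ 545.5 -191.8] [104.1  55.8] 80.3
sq 1795 38.0 [ 547.  -342.8] [63.9 63.6] 4.6
[[-0.22,0.01,0.88,0,0,0,1],[-0.22,0.01,0.88,0,0,0,1],[-0.22,0.01,0.88,0,0,0,1],[-0.22,0.01,0.88,0,0,0,1],[-0.22,0.01,0.88,0,0,0,1],[-0.23,0.01,0.88,0,0,0,1],[-0.22,0.01,0.88,0,0,0,1],[-0.23,0.01,0.88,0,0,0,1]]
8 [ 546.1 -191.   140.1] -4.9
[[0,0,0.63,0,0,0,1],[0,0,0.62,0,0,0,1],[0,0,0.63,0,0,0,1],[0,0,0.62,0,0,0,1]]
4 [ 546.1 -191.    90.1] -4.9
```

Request:
jog_arm:
  plan:
    - [-0.25, -0.01, 0.9, 0, 0, 0, 1]
    - [-0.25, -0.01, 0.9, 0, 0, 0, 1]
    - [-0.25, -0.01, 0.9, 0, 0, 0, 1]
    - [-0.25, -0.01, 0.9, 0, 0, 0, 1]
    - [-0.25, -0.01, 0.9, 0, 0, 0, 1]
    - [-0.25, -0.01, 0.9, 0, 0, 0, 1]
    - [-0.25, -0.01, 0.9, 0, 0, 0, 1]
    - [-0.25, -0.01, 0.9, 0, 0, 0, 1]

```text
t: 5.0
tool_pos: [0.5418, -0.1907, 0.1352]
tool_rot: [-2.309, -2.127, 0.001]
contact_force: [0.9, 0.1, 0.0]
opening: 0.0854
grip_force: 0.0
```

Request:
jog_arm:
  plan:
    - [0, 0, 0.6, 0, 0, 0, 1]
    - [0, 0, 0.6, 0, 0, 0, 1]
    - [0, 0, 0.6, 0, 0, 0, 1]
    - [0, 0, 0.5, 0, 0, 0, 1]
    - [0, 0, 0, 0, 0, 0, 1]

```text
t: 5.5
tool_pos: [0.5418, -0.1913, 0.0899]
tool_rot: [-2.309, -2.126, 0.002]
contact_force: [-0.7, -0.4, -1.3]
opening: 0.0855
grip_force: 0.0
```

Request:
jog_arm:
  plan:
    - [0, 0, 0, 0, 0, 0, 0]
    - [0, 0, 0, 0, 0, 0, -0.2]
    - [0, 0, 0, 0, 0, 0, -1]
    - [0, 0, 0, 0, 0, 0, -1]
    - [0, 0, 0, 0, 0, 0, -1]
    - [0, 0, 0, 0, 0, 0, -1]
  grip_force: 30

```text
t: 6.1
tool_pos: [0.5428, -0.192, 0.092]
tool_rot: [2.311, 2.128, 0.0]
contact_force: [-0.1, 0.4, -0.1]
opening: 0.0003
grip_force: 0.0
```

```bash
python3 - <<'E'
from h import *
look('scene','sc1'); im=cv2.imread('pics/sc1.png')[170:300,120:340]; cv2.imwrite('pics/sc1c.png',cv2.resize(im,None,fx=3.5,fy=3.5))
look('wrist','w3')
print(ctrl.get_obs()['opening'],ctrl.get_obs()['tool_pos'])
E
```

```text
9.219487175009354e-05 [ 0.54278013 -0.19200972  0.09185901]
```

View pics/sc1c.png

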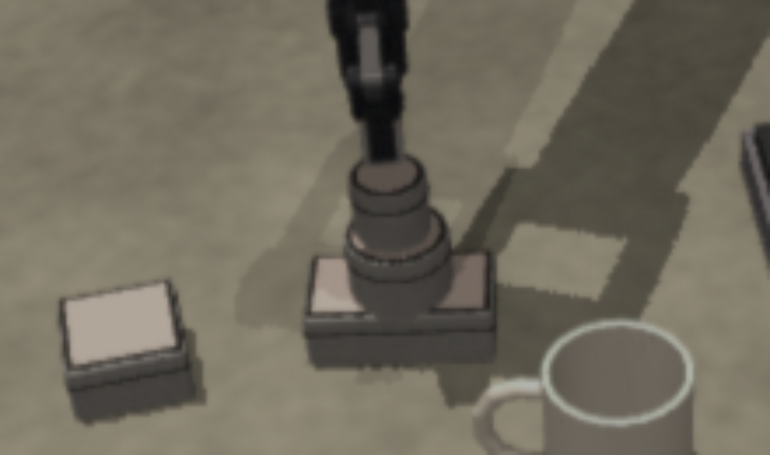

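The fingers closed on nothing: the shut tips are at the back edge of the small tin's lid, and the stack is still standing. I'll check the wrist view.

View pics/w3.png

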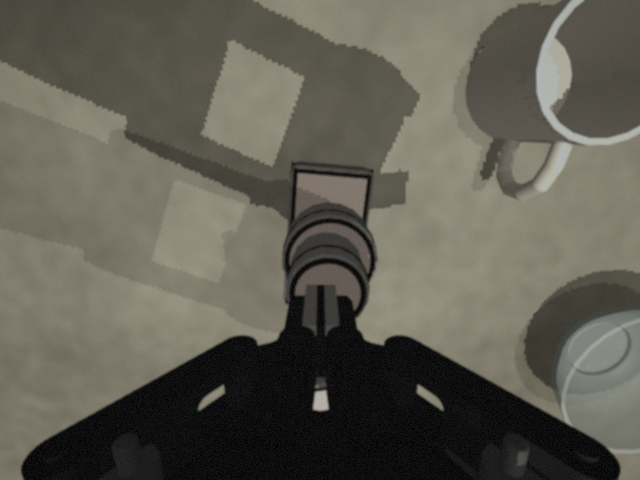

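```bash
python3 - <<'E'
from h import *
for u,v in [(312,287),(330,287),(312,295),(330,295),(320,275),(345,280),(330,268),(320,258),(320,240),(330,200),(310,310),(320,300)]: print(u,v,(w('w3',u,v)*1000).round(1))
vv,uu=np.mgrid[0:480,0:640]; P=w('w3',uu,vv)*1000
k=(P[...,2]>108)&(P[...,2]<120)&(P[...,1]>-235)&(P[...,0]>500)&(P[...,0]<590); q=P[k]; print(len(q),q.min(0),q.max(0)); print(np.median(q[:,2]))
E
```

```text
312 287 [ 538.6 -181.   128.1]
330 287 [ 546.4 -182.3  126.7]
312 295 [ 538.7 -181.3  134.9]
330 295 [ 546.2 -182.   134.9]
320 275 [ 542.  -181.9  113.8]
345 280 [ 553.8 -185.2  114.3]
330 268 [ 547.1 -178.7  113.7]
320 258 [ 542.7 -173.6  112.6]
320 240 [ 542.8 -171.8   90.4]
330 200 [ 550.5 -161.1   38.3]
310 310 [ 538.1 -182.   146.2]
320 300 [ 542.1 -181.5  139.5]
3028 [ 524.12538405 -207.06230304  108.03942865] [ 565.66556288 -171.0802445   115.90170408]
113.6286182872779
```

```bash
python3 - <<'E'
from h import *
for f in ('w2','w1','w3'):
    z=np.load(f'pics/{f}.npz'); vv,uu=np.mgrid[0:480,0:640]; P=w(f,uu,vv)
    M=R.from_rotvec(z['r']).as_matrix(); T=(P-z['p'])@M*1000
    k=(abs(T[...,0])<25)&(abs(T[...,1])<75)&(T[...,2]<(-2 if f!='w3' else -23.5))&(T[...,2]>-100)
    q=T[k]; print(f,len(q)); 
    if len(q): print('zmax',np.percentile(q[:,2],[50,90,99,100]).round(1), q[np.argsort(-q[:,2])[:6]].round(1).tolist(), 'x',q[:,0].min(),q[:,0].max())
E
```

```text
w2 22005
zmax [-92.9 -59.3 -45.5 -41.3] [[4.2, -44.6, -41.3], [3.8, 41.8, -41.5], [1.4, 41.6, -41.5], [0.5, -44.4, -41.6], [1.4, -44.3, -41.6], [-8.4, -44.3, -41.7]] x -14.097141331604586 16.49615460534909
w1 21996
zmax [-93.  -59.2 -45.5 -41. ] [[-3.4, -44.5, -41.0], [-2.6, 41.5, -41.4], [-7.6, 41.5, -41.4], [5.7, 41.6, -41.5], [6.2, 41.6, -41.5], [-10.1, 41.7, -41.5]] x -13.844821607284956 16.7106512476151
w3 21652
zmax [-85.7 -63.1 -37.9 -23.5] [[6.6, -3.5, -23.5], [-0.2, 20.6, -23.6], [8.7, -9.2, -23.6], [6.2, 1.7, -23.7], [15.5, 1.7, -23.8], [9.4, 9.3, -23.8]] x -12.988543528125343 17.60244051626132
```

The pad tips are about 28 mm (shut) to 41 mm (open) behind the stated TCP, so they closed above the lid without touching it. I'll work with that offset from here.

Request:
jog_arm:
  plan:
    - [0, 0, 0, 0, 0, 0, 1]
    - [0, 0, 0, 0, 0, 0, 1]
    - [0, 0, 0, 0, 0, 0, 1]
    - [0, 0, 0, 0, 0, 0, 1]
    - [0, 0, 0, 0, 0, 0, 1]
    - [0.04, 0.18, 0, 0, 0, 0, 1]
    - [0, 0, 0, 0, 0, 0, 1]

```text
t: 6.9
tool_pos: [0.5468, -0.1915, 0.0919]
tool_rot: [2.311, 2.128, 0.0]
contact_force: [-0.1, -0.2, 0.2]
opening: 0.0854
grip_force: 0.0
```

Request:
jog_arm:
  plan:
    - [0, 0, 0.5, 0, 0, 0, 1]
    - [0, 0, 0.5, 0, 0, 0, 1]
    - [0, 0, 0.5, 0, 0, 0, 1]
    - [0, 0, 0, 0, 0, 0, 1]

```text
t: 7.3
tool_pos: [0.5446, -0.1906, 0.0588]
tool_rot: [-2.308, -2.125, 0.003]
contact_force: [0.0, 1.0, -0.3]
opening: 0.0857
grip_force: 0.0
```

```bash
python3 - <<'E'
from h import *
look('wrist','w4'); o=ctrl.get_obs(); print(o['tool_pos'],o['opening'],o['contact_force'])
z=np.load('pics/w4.npz'); vv,uu=np.mgrid[0:480,0:640]; P=w('w4',uu,vv)
q=P.reshape(-1,3)*1000; q=q[(abs(q[:,2]-114)<4)&(np.hypot(q[:,0]-546,q[:,1]+191)<40)]; print(len(q),q.min(0),q.max(0))
E
```

```text
[ 0.5452586  -0.19090449  0.0599615 ] 0.08530752219737572 [-0.61187246  0.52873014  0.53784406]
7483 [ 524.37845487 -212.60464503  110.01450487] [ 585.95254881 -171.00142899  117.80995582]
```

View pics/w4.png

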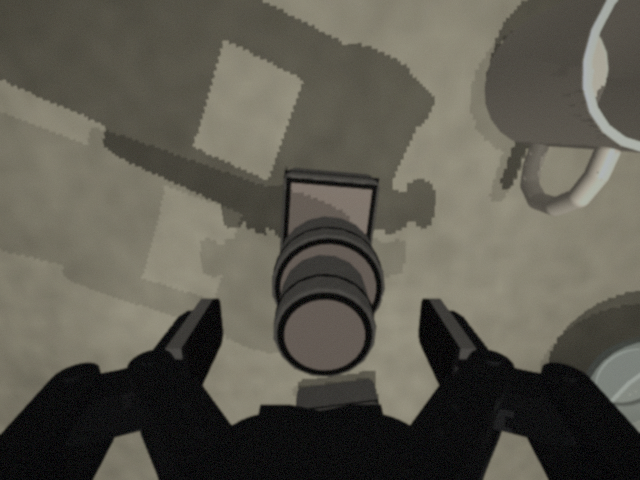

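The small tin (325,333) lies midway between the finger pads (220 and 422). Closing.

Request:
jog_arm:
  plan:
    - [0, 0, 0, 0, 0, 0, 0.2]
    - [0, 0, 0, 0, 0, 0, -0.2]
    - [0, 0, 0, 0, 0, 0, -1]
    - [0, 0, 0, 0, 0, 0, -1]
    - [0, 0, 0, 0, 0, 0, -1]
  grip_force: 30

```text
t: 7.85
tool_pos: [0.5468, -0.1917, 0.0626]
tool_rot: [2.311, 2.127, 0.0]
contact_force: [-0.2, 0.5, 3.3]
opening: 0.041
grip_force: 30.6
```

```bash
python3 - <<'E'
from h import *
look('wrist','w5')
o=ctrl.get_obs(); print(o['tool_pos'],o['opening'],o['contact_force'],o['grip_force'])
z=np.load('pics/w5.npz'); vv,uu=np.mgrid[0:480,0:640]; P=w('w5',uu,vv)
M=R.from_rotvec(z['r']).as_matrix(); T=(P-z['p'])@M*1000
k=(abs(T[...,0])<20)&(abs(T[...,1])>22.5)&(abs(T[...,1])<40)&(T[...,2]<-15)
print(np.sort(T[k][:,2])[-8:])
from plan import *
s=plan([(546.5,-191,180,-4.9),(497,98,170,-4.7)],g=-1)
plan([(496.6,97.8,20,-4.7,15),(496.6,97.8,7,-4.7,5)],s,g=-1)
E
```

```text
[ 0.54680515 -0.19172314  0.06257101] 0.04083644531336139 [-2.11200751 -0.22179586  3.95997081] 30.667399764060974
[-35.15787337 -35.12301715 -35.01665275 -34.98648402 -34.8712584
 -34.74062229 -34.53520059 -34.49327022]
[[0.01,0,-0.98,0,0,0,-1],[0,0,-0.98,0,0,0,-1],[0.01,0,-0.98,0,0,0,-1],[0,-0.01,-0.98,0,0,0,-1],[0.01,0,-0.98,0,0,0,-1],[0,-0.01,-0.97,0,0,0,-1],[0.95,-0.24,0.03,0,0,0,-1],[0.95,-0.24,0.03,0,0,0,-1]]
[[0.95,-0.24,0.03,0,0,0,-1],[0.95,-0.24,0.03,0,0,0,-1],[0.95,-0.25,0.03,0,0,0,-1],[0.95,-0.24,0.03,0,0,0,-1],[0.94,-0.25,0.04,0,0,0,-1],[0.95,-0.24,0.03,0,0,0,-1],[0.94,-0.25,0.04,0,0,0,-1],[0.95,-0.24,0.03,0,0,0,-1]]
[[0.94,-0.25,0.04,0,0,0,-1],[0.95,-0.24,0.03,0,0,0,-1],[0.94,-0.25,0.04,0,0,0,-1],[0.95,-0.24,0.03,0,0,0,-1],[0.94,-0.25,0.04,0,0,0,-1]]
21 [496.9  98.  170. ] -4.7
[[0,0,0.75,0,0,0,-1],[0,0,0.75,0,0,0,-1],[0,0,0.75,0,0,0,-1],[0,0,0.75,0,0,0,-1],[0,0,0.75,0,0,0,-1],[0,0,0.75,0,0,0,-1],[0,0,0.75,0,0,0,-1],[0,-0.01,0.75,0,0,0,-1]]
[[-0.01,0,0.75,0,0,0,-1],[0,-0.01,0.75,0,0,0,-1],[0,0,0.22,0,0,0,-1],[0,0,0.21,0,0,0,-1],[0,0,0.22,0,0,0,-1]]
13 [496.5  97.8   7. ] -4.7
```

Request:
jog_arm:
  plan:
    - [0, 0, -0.4, 0, 0, 0, -1]
    - [0, 0, -0.8, 0, 0, 0, -1]
    - [0, 0, -1, 0, 0, 0, -1]
    - [0, 0, -1, 0, 0, 0, -1]
    - [0, 0, -1, 0, 0, 0, -1]
    - [0, 0, -1, 0, 0, 0, -1]
    - [0.5, -0.12, -0.5, 0, 0, 0, -1]
    - [0.95, -0.24, 0, 0, 0, 0, -1]

```text
t: 8.7
tool_pos: [0.5427, -0.1622, 0.1785]
tool_rot: [2.31, 2.123, 0.003]
contact_force: [1.2, -0.3, -0.2]
opening: 0.0409
grip_force: 30.5
```

Request:
jog_arm:
  plan:
    - [0.95, -0.24, 0, 0, 0, 0, -1]
    - [0.95, -0.24, 0, 0, 0, 0, -1]
    - [0.95, -0.24, 0, 0, 0, 0, -1]
    - [0.95, -0.24, 0, 0, 0, 0, -1]
    - [0.95, -0.24, 0, 0, 0, 0, -1]
    - [0.95, -0.24, 0, 0, 0, 0, -1]
    - [0.95, -0.24, 0, 0, 0, 0, -1]
    - [0.95, -0.24, 0, 0, 0, 0, -1]

```text
t: 9.5
tool_pos: [0.5139, -0.0048, 0.1738]
tool_rot: [-2.308, -2.127, 0.003]
contact_force: [-0.2, 0.3, -2.0]
opening: 0.0407
grip_force: 30.5
```

Request:
jog_arm:
  plan:
    - [0.95, -0.24, 0, 0, 0, 0, -1]
    - [0.95, -0.24, 0, 0, 0, 0, -1]
    - [0.95, -0.24, 0, 0, 0, 0, -1]
    - [0.95, -0.24, 0, 0, 0, 0, -1]
    - [0.8, -0.21, 0, 0, 0, 0, -1]
    - [0.4, -0.1, 0, 0, 0, 0, -1]
    - [0, 0, 0, 0, 0, 0, -1]

```text
t: 10.2
tool_pos: [0.4974, 0.0959, 0.1746]
tool_rot: [-2.307, -2.13, 0.002]
contact_force: [0.1, -0.5, -0.7]
opening: 0.0409
grip_force: 30.5
```

```bash
cat > fin.py <<'E'
from plan import *
o=ctrl.get_obs(); print(o['t'],o['tool_pos'].round(4),'open',o['opening'].round(4),o['contact_force'].round(1))
import sys
g=float(sys.argv[1]); s=None
for a in sys.argv[2:]: s=plan([tuple(map(float,x.split(','))) for x in a.split('/')],s,g)
E
python3 fin.py -1 496.6,97.8,100,-4.7,20 496.6,97.8,20,-4.7,14/496.6,97.8,9,-4.7,4
```

```text
Traceback (most recent call last):
  File "fin.py", line 2, in <module>
    o=ctrl.get_obs(); print(o['t'],o['tool_pos'].round(4),'open',o['opening'].round(4),o['contact_force'].round(1))
                                                                 ^^^^^^^^^^^^^^^^^^
AttributeError: 'float' object has no attribute 'round'
```

```bash
sed -i "s/o\['opening'\].round(4)/round(o['opening'],4)/" fin.py
```

Request:
jog_arm:
  plan:
    - [0.09, -0.05, 0.5, 0, 0, 0, -1]
    - [0, 0, 1, 0, 0, 0, -1]
    - [0, 0, 1, 0, 0, 0, -1]
    - [0, 0, 1, 0, 0, 0, -1]
    - [0, 0, 1, 0, 0, 0, -1]
    - [0, 0, 0.7, 0, 0, 0, -1]
    - [0, 0, 0.3, 0, 0, 0, -1]
    - [0, 0, 0, 0, 0, 0, -1]

```text
t: 11.0
tool_pos: [0.4973, 0.096, 0.0647]
tool_rot: [-2.311, -2.126, 0.003]
contact_force: [0.0, -0.1, -1.0]
opening: 0.0406
grip_force: 30.5
```

```bash
python3 fin.py -1 496.6,97.8,22,-4.7,12/496.6,97.8,9.2,-4.7,4; python3 -c "
from h import *
look('wrist','w6')"
```

```text
11.0 [0.4973 0.096  0.0647] open 0.0406 [ 0.  -0.1 -1. ]
[[0.02,-0.01,0.53,0,0,0,-1],[0.02,-0.01,0.53,0,0,0,-1],[0.02,-0.01,0.54,0,0,0,-1],[0.03,-0.01,0.53,0,0,0,-1],[0,0,0.16,0,0,0,-1],[0,0,0.16,0,0,0,-1],[0,0,0.16,0,0,0,-1],[0,0,0.16,0,0,0,-1]]
8 [496.6  97.9   9.3] -4.8
```

View pics/w6.png

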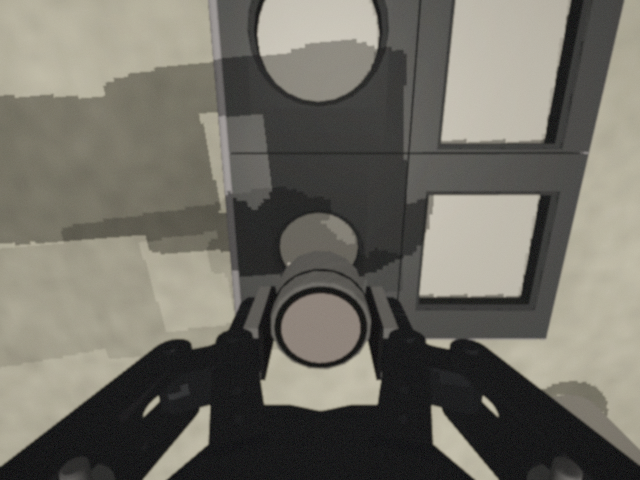

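The tin is held upright, with its lid at (320,328) and the small cutout at (319,242) behind it. I'll measure the lid's offset from the TCP.

```bash
python3 - <<'E'
from h import *
z=np.load('pics/w6.npz'); vv,uu=np.mgrid[0:480,0:640]; P=w('w6',uu,vv)*1000
p=z['p']*1000
k=(np.hypot(P[...,0]-p[0],P[...,1]-p[1])<32)&(abs(P[...,2]-117)<5)&(vv>285)&(vv<370)&(uu>276)&(uu<365); q=P[k]
print(p,len(q),np.median(q[:,2]),cv2.minAreaRect(q[:,:2].astype(np.float32)))
k=(abs(P[...,2]-36)<3); 
E
```

```text
[497.27243979  96.02640936  64.67828715] 6508 115.9402109086393 ((496.04681396484375, 94.69647216796875), (40.43022155761719, 36.201332092285156), 83.6607894897461)
```

Request:
jog_arm:
  plan:
    - [0.04, -0.02, 0.5, 0, 0, 0, -1]
    - [0.05, -0.03, 0.5, 0, 0, 0, -1]
    - [0, 0, 0.5, 0, 0, 0, -1]
    - [0, 0, 0.5, 0, 0, 0, -1]
    - [0, 0, 0.2, 0, 0, 0, -1]
    - [0, 0, 0.2, 0, 0, 0, -1]
    - [0, 0, 0.2, 0, 0, 0, -1]
    - [0, 0, 0, 0, 0, 0, -1]

```text
t: 11.85
tool_pos: [0.4969, 0.0982, 0.0133]
tool_rot: [-2.311, -2.127, 0.001]
contact_force: [0.6, 0.2, -1.3]
opening: 0.0409
grip_force: 30.5
```

Request:
jog_arm:
  plan:
    - [0, 0, 0.05, 0, 0, 0, -1]
    - [0, 0, 0.05, 0, 0, 0, -1]
    - [0, 0, 0, 0, 0, 0, -1]

```text
t: 12.15
tool_pos: [0.4973, 0.0982, 0.012]
tool_rot: [2.311, 2.128, 0.0]
contact_force: [0.2, -0.8, -1.1]
opening: 0.0414
grip_force: 30.5
```

Request:
jog_arm:
  plan:
    - [0, 0, 0.06, 0, 0, 0, -1]
    - [0, 0, 0.05, 0, 0, 0, -1]
    - [0, 0, 0, 0, 0, 0, -1]

```text
t: 12.45
tool_pos: [0.497, 0.0982, 0.0094]
tool_rot: [-2.311, -2.128, 0.0]
contact_force: [0.1, -0.4, -0.8]
opening: 0.0405
grip_force: 30.5
```

Request:
jog_arm:
  plan:
    - [0, 0, 0.04, 0, 0, 0, -1]
    - [0, 0, 0, 0, 0, 0, -1]

```text
t: 12.65
tool_pos: [0.4971, 0.0982, 0.0087]
tool_rot: [-2.311, -2.128, 0.0]
contact_force: [0.0, 0.5, -1.0]
opening: 0.0411
grip_force: 30.5
```

Request:
jog_arm:
  plan:
    - [0, 0, 0.05, 0, 0, 0, -1]
    - [0, 0, 0, 0, 0, 0, -1]

```text
t: 12.85
tool_pos: [0.4972, 0.0982, 0.0085]
tool_rot: [-2.311, -2.128, 0.001]
contact_force: [-3.3, -0.9, 5.1]
opening: 0.0408
grip_force: 31.0
```

Request:
jog_arm:
  plan:
    - [0, 0, 0.05, 0, 0, 0, -1]
    - [0, 0, 0, 0, 0, 0, -1]

```text
t: 13.05
tool_pos: [0.4972, 0.0982, 0.0085]
tool_rot: [-2.311, -2.128, 0.002]
contact_force: [-7.6, 0.9, 10.6]
opening: 0.0411
grip_force: 31.7
```

Request:
jog_arm:
  plan:
    - [0, 0, -0.05, 0, 0, 0, 0.1]
    - [0, 0, 0, 0, 0, 0, 1]
    - [0, 0, 0, 0, 0, 0, 1]
    - [0, 0, 0, 0, 0, 0, 1]
    - [0, 0, -0.5, 0, 0, 0, 1]
    - [0, 0, -1, 0, 0, 0, 1]
    - [0, 0, -1, 0, 0, 0, 1]
    - [-0.95, 0.17, -1, 0, 0, 0, 1]

```text
t: 13.85
tool_pos: [0.4989, 0.08, 0.0791]
tool_rot: [-2.309, -2.13, -0.001]
contact_force: [1.6, 0.1, -0.4]
opening: 0.0855
grip_force: 0.0
```

```bash
python3 m2.py w7; python3 fin.py 1 548.5,-190,110,-4.9,21
```

```text
13.9 [0.5021 0.077  0.0833] open 0.0856 [ 2.4 -1.4  1.9]
[[-0.94,0.24,-0.1,0,0,0,1],[-0.94,0.24,-0.1,0,0,0,1],[-0.94,0.24,-0.09,0,0,0,1],[-0.94,0.24,-0.1,0,0,0,1],[-0.94,0.25,-0.09,0,0,0,1],[-0.94,0.24,-0.1,0,0,0,1],[-0.93,0.25,-0.09,0,0,0,1],[-0.94,0.24,-0.1,0,0,0,1]]
[[-0.93,0.25,-0.09,0,0,0,1],[-0.94,0.24,-0.1,0,0,0,1],[-0.93,0.25,-0.09,0,0,0,1],[-0.94,0.24,-0.1,0,0,0,1],[-0.93,0.25,-0.09,0,0,0,1],[-0.94,0.24,-0.1,0,0,0,1]]
14 [ 548.5 -190.1  110.1] -4.7
```

View pics/w7.png

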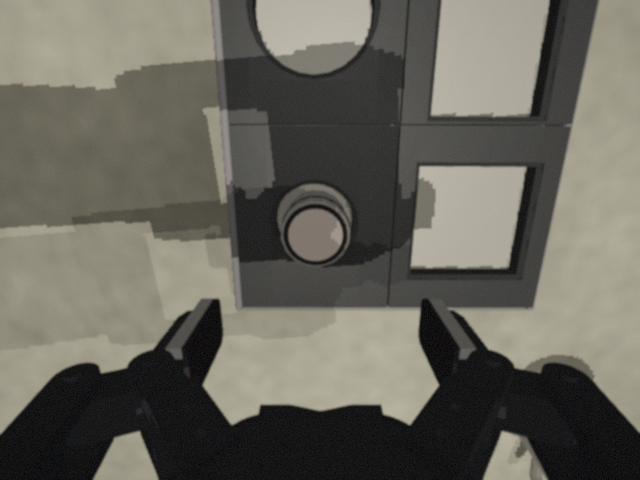

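The small tin is seated in its cutout, with the lid at (316,235). Next is the round tin.

Request:
jog_arm:
  plan:
    - [-0.94, 0.24, -0.1, 0, 0, 0, 1]
    - [-0.94, 0.24, -0.1, 0, 0, 0, 1]
    - [-0.94, 0.24, -0.1, 0, 0, 0, 1]
    - [-0.94, 0.24, -0.1, 0, 0, 0, 1]
    - [-0.94, 0.24, -0.1, 0, 0, 0, 1]
    - [-0.94, 0.24, -0.1, 0, 0, 0, 1]
    - [-0.94, 0.24, -0.1, 0, 0, 0, 1]
    - [-0.94, 0.24, -0.1, 0, 0, 0, 1]

```text
t: 14.7
tool_pos: [0.525, -0.0748, 0.0941]
tool_rot: [2.311, 2.127, 0.001]
contact_force: [0.5, 0.7, -0.6]
opening: 0.0854
grip_force: 0.0
```

Request:
jog_arm:
  plan:
    - [-0.94, 0.24, -0.1, 0, 0, 0, 1]
    - [-0.94, 0.24, -0.1, 0, 0, 0, 1]
    - [-0.94, 0.24, -0.1, 0, 0, 0, 1]
    - [-0.94, 0.24, -0.1, 0, 0, 0, 1]
    - [-0.5, 0.13, 0, 0, 0, 0, 1]
    - [0, 0, 0, 0, 0, 0, 1]

```text
t: 15.3
tool_pos: [0.5398, -0.1619, 0.1019]
tool_rot: [2.313, 2.126, 0.0]
contact_force: [0.1, 0.6, -0.1]
opening: 0.0854
grip_force: 0.0
```

```bash
python3 m2.py w8; python3 fin.py 1 548.5,-190,75,-4.9,20/548.5,-190,19,-4.9,14
```

```text
round 5563 75.8 [ 547.  -190.5] [57.  57.2] 27.0
obl 3298 37.7 [ 545.6 -190.7] [102.6  56.1] 80.3
sq 477 35.9 [ 545.3 -313. ] [ 9.8 63.3] 88.7
15.35 [ 0.5395 -0.161   0.1017] open 0.0855 [0.7 0.5 0.2]
[[-0.47,0.19,0.44,0,0,0,1],[-0.47,0.19,0.45,0,0,0,1],[-0.47,0.19,0.44,0,0,0,1],[0,0,0.56,0,0,0,1],[0,0,0.56,0,0,0,1],[0,0,0.56,0,0,0,1],[0,0,0.56,0,0,0,1],[0,0,0.56,0,0,0,1]]
8 [ 548.5 -190.1   19.1] -4.8
```

Request:
jog_arm:
  plan:
    - [-0.47, 0.19, 0.2, 0, 0, 0, 1]
    - [-0.47, 0.19, 0.4, 0, 0, 0, 1]
    - [-0.47, 0.19, 0.6, 0, 0, 0, 1]
    - [0, 0, 0.7, 0, 0, 0, 1]
    - [0, 0, 0.7, 0, 0, 0, 1]
    - [0, 0, 0.7, 0, 0, 0, 1]
    - [0, 0, 0.7, 0, 0, 0, 1]
    - [0, 0, 0.15, 0, 0, 0, 1]

```text
t: 16.15
tool_pos: [0.5468, -0.1887, 0.0159]
tool_rot: [-2.308, -2.125, 0.003]
contact_force: [0.2, 0.8, 0.5]
opening: 0.0853
grip_force: 0.0
```

Request:
jog_arm:
  plan:
    - [0, 0, 0, 0, 0, 0, 0.8]
    - [0, 0, 0, 0, 0, 0, 0.4]
    - [0, 0, 0, 0, 0, 0, 0.2]
    - [0, 0, 0, 0, 0, 0, -1]
    - [0, 0, 0, 0, 0, 0, -1]
    - [0, 0, 0, 0, 0, 0, -1]
  grip_force: 35

```text
t: 16.75
tool_pos: [0.5495, -0.1903, 0.02]
tool_rot: [2.31, 2.126, 0.001]
contact_force: [-0.1, 0.4, 5.0]
opening: 0.057
grip_force: 38.1
```

```bash
python3 fin.py -1 548.5,-190,130,-4.9,18 548,-190,130,-4.9/506.8,221.4,130,-4.7,21
```

```text
16.75 [ 0.5495 -0.1903  0.02  ] open 0.057 [-0.1  0.4  5. ]
[[0,-0.01,-0.79,0,0,0,-1],[0,-0.01,-0.78,0,0,0,-1],[0,-0.01,-0.79,0,0,0,-1],[0,-0.01,-0.78,0,0,0,-1],[0,0,-0.79,0,0,0,-1],[0,-0.01,-0.78,0,0,0,-1],[0.01,0,-0.79,0,0,0,-1]]
7 [ 548.5 -190.   130. ] -4.7
[[0,-0.03,0,0,0,0,-1],[0.97,-0.18,0,0,0,0,-1],[0.97,-0.18,0,0,0,0,-1],[0.97,-0.18,0,0,0,0,-1],[0.97,-0.18,0,0,0,0,-1],[0.97,-0.18,0,0,0,0,-1],[0.97,-0.18,0,0,0,0,-1],[0.97,-0.18,0,0,0,0,-1]]
[[0.97,-0.18,0,0,0,0,-1],[0.97,-0.18,0,0,0,0,-1],[0.97,-0.18,0,0,0,0,-1],[0.97,-0.18,0,0,0,0,-1],[0.97,-0.18,0,0,0,0,-1],[0.97,-0.18,0,0,0,0,-1],[0.96,-0.18,0,0,0,0,-1],[0.97,-0.18,0,0,0,0,-1]]
[[0.96,-0.17,0,0,0,0,-1],[0.97,-0.18,0,0,0,0,-1],[0.96,-0.17,0,0,0,0,-1],[0.97,-0.18,0,0,0,0,-1],[0.96,-0.17,0,0,0,0,-1],[0.97,-0.18,0,0,0,0,-1]]
22 [506.7 221.5 130. ] -4.7
```

Request:
jog_arm:
  plan:
    - [0, 0, -0.3, 0, 0, 0, -1]
    - [0, 0, -0.7, 0, 0, 0, -1]
    - [0, 0, -1, 0, 0, 0, -1]
    - [0, 0, -1, 0, 0, 0, -1]
    - [0, 0, -1, 0, 0, 0, -1]
    - [0.5, -0.1, -0.5, 0, 0, 0, -1]
    - [0.97, -0.18, 0, 0, 0, 0, -1]
    - [0.97, -0.18, 0, 0, 0, 0, -1]

```text
t: 17.55
tool_pos: [0.5427, -0.1386, 0.1083]
tool_rot: [-2.311, -2.126, -0.0]
contact_force: [0.2, 0.3, -1.4]
opening: 0.0568
grip_force: 37.7
```

Request:
jog_arm:
  plan:
    - [0.97, -0.18, 0, 0, 0, 0, -1]
    - [0.97, -0.18, 0, 0, 0, 0, -1]
    - [0.97, -0.18, 0, 0, 0, 0, -1]
    - [0.97, -0.18, 0, 0, 0, 0, -1]
    - [0.97, -0.18, 0, 0, 0, 0, -1]
    - [0.97, -0.18, 0, 0, 0, 0, -1]
    - [0.97, -0.18, 0, 0, 0, 0, -1]
    - [0.97, -0.18, 0, 0, 0, 0, -1]

```text
t: 18.35
tool_pos: [0.5255, 0.019, 0.1071]
tool_rot: [-2.308, -2.127, 0.003]
contact_force: [0.2, -0.3, -1.1]
opening: 0.0568
grip_force: 37.7
```

Request:
jog_arm:
  plan:
    - [0.97, -0.18, 0, 0, 0, 0, -1]
    - [0.97, -0.18, 0, 0, 0, 0, -1]
    - [0.97, -0.18, 0, 0, 0, 0, -1]
    - [0.97, -0.18, 0, 0, 0, 0, -1]
    - [0.97, -0.18, 0, 0, 0, 0, -1]
    - [0.97, -0.18, 0, 0, 0, 0, -1]
    - [0.97, -0.18, 0, 0, 0, 0, -1]
    - [0.97, -0.18, 0, 0, 0, 0, -1]

```text
t: 19.15
tool_pos: [0.5092, 0.1755, 0.1071]
tool_rot: [-2.309, -2.128, 0.004]
contact_force: [0.8, -0.7, -2.0]
opening: 0.0568
grip_force: 37.7
```

Request:
jog_arm:
  plan:
    - [0.97, -0.18, 0, 0, 0, 0, -1]
    - [0.97, -0.18, 0, 0, 0, 0, -1]
    - [0.5, -0.1, 0, 0, 0, 0, -1]
    - [0, 0, 0, 0, 0, 0, -1]
    - [0, 0, 0, 0, 0, 0, -1]

```text
t: 19.65
tool_pos: [0.5057, 0.2229, 0.1081]
tool_rot: [-2.31, -2.128, 0.002]
contact_force: [0.4, -0.1, -1.8]
opening: 0.0571
grip_force: 37.7
```

```bash
python3 fin.py -1 506.8,221.4,20,-4.7,16/506.8,221.4,5,-4.7,5; python3 - <<'E'
from h import *
look('wrist','w9'); z=np.load('pics/w9.npz'); vv,uu=np.mgrid[0:480,0:640]; P=w('w9',uu,vv)*1000
p=z['p']*1000; zz=p[2]+18+38-.3
k=(np.hypot(P[...,0]-p[0],P[...,1]-p[1])<34)&(abs(P[...,2]-zz)<5)&(abs((P[...,0]-p[0])+1.4)<27); q=P[k]
print(p,np.median(q[:,2]),q.min(0),q.max(0))
E
```

```text
19.65 [0.5057 0.2229 0.1081] open 0.0571 [ 0.4 -0.1 -1.8]
[[-0.01,0.01,0.73,0,0,0,-1],[-0.01,0.01,0.74,0,0,0,-1],[-0.01,0.01,0.73,0,0,0,-1],[-0.01,0.01,0.74,0,0,0,-1],[-0.02,0.01,0.73,0,0,0,-1],[-0.01,0.01,0.74,0,0,0,-1],[0,0,0.25,0,0,0,-1],[0,0,0.25,0,0,0,-1]]
[[0,0,0.25,0,0,0,-1]]
9 [506.8 221.4   4.9] -4.7
[505.70792674 222.9304314  108.124802  ] 163.90612588710871 [477.31547234 193.45952026 158.83474708] [531.30265683 251.53175627 166.08365061]
```

Request:
jog_arm:
  plan:
    - [-0.04, 0.03, 0.5, 0, 0, 0, -1]
    - [-0.04, 0.03, 0.9, 0, 0, 0, -1]
    - [0, 0, 1, 0, 0, 0, -1]
    - [0, 0, 1, 0, 0, 0, -1]
    - [0, 0, 0.6, 0, 0, 0, -1]
    - [0, 0, 0.4, 0, 0, 0, -1]
    - [0, 0, 0.3, 0, 0, 0, -1]
    - [0, 0, 0.2, 0, 0, 0, -1]

```text
t: 20.5
tool_pos: [0.5079, 0.2213, 0.0108]
tool_rot: [2.311, 2.127, 0.001]
contact_force: [1.3, 0.2, -1.7]
opening: 0.0567
grip_force: 37.7
```

Request:
jog_arm:
  plan:
    - [0, 0, 0.1, 0, 0, 0, -1]
    - [0, 0, 0, 0, 0, 0, -1]
    - [0, 0, 0, 0, 0, 0, -1]

```text
t: 20.8
tool_pos: [0.508, 0.2215, 0.0094]
tool_rot: [2.311, 2.128, 0.001]
contact_force: [-0.0, -0.6, -1.2]
opening: 0.0568
grip_force: 37.7
```

Request:
jog_arm:
  plan:
    - [0, -0.06, 0.08, 0, 0, 0, -1]
    - [0, 0, 0.08, 0, 0, 0, -1]
    - [0, 0, 0.08, 0, 0, 0, -1]
    - [0, 0, 0, 0, 0, 0, -1]

```text
t: 21.2
tool_pos: [0.5064, 0.2215, 0.004]
tool_rot: [2.311, 2.128, -0.0]
contact_force: [-1.3, -0.5, -0.6]
opening: 0.0571
grip_force: 37.7
```

Request:
jog_arm:
  plan:
    - [0, 0, 0.05, 0, 0, 0, -1]
    - [0, 0, 0, 0, 0, 0, -1]

```text
t: 21.4
tool_pos: [0.5064, 0.2215, 0.004]
tool_rot: [-2.311, -2.128, 0.001]
contact_force: [-3.5, -2.1, 5.7]
opening: 0.0572
grip_force: 38.4
```

Request:
jog_arm:
  plan:
    - [0, 0, 0.05, 0, 0, 0, -1]
    - [0, 0, 0, 0, 0, 0, -1]

```text
t: 21.6
tool_pos: [0.5064, 0.2215, 0.004]
tool_rot: [-2.311, -2.128, 0.002]
contact_force: [-7.6, -2.4, 12.1]
opening: 0.057
grip_force: 39.0
```

Request:
jog_arm:
  plan:
    - [0, 0, -0.08, 0, 0, 0, 0.6]
    - [0, 0, 0, 0, 0, 0, 1]
    - [0, 0, 0, 0, 0, 0, 1]
    - [0, 0, 0, 0, 0, 0, 1]
    - [0, 0, -0.7, 0, 0, 0, 1]
    - [0, 0, -1, 0, 0, 0, 1]
    - [0, 0, -1, 0, 0, 0, 1]
    - [-0.97, 0.18, -1, 0, 0, 0, 1]

```text
t: 22.4
tool_pos: [0.5085, 0.2029, 0.0795]
tool_rot: [2.309, 2.13, 0.002]
contact_force: [0.2, -0.6, -0.1]
opening: 0.0852
grip_force: 0.0
```

Request:
jog_arm:
  plan:
    - [-0.97, 0.18, 0, 0, 0, 0, 1]
    - [-0.97, 0.18, 0, 0, 0, 0, 1]
    - [-0.97, 0.18, 0, 0, 0, 0, 1]
    - [-0.97, 0.18, 0, 0, 0, 0, 1]
    - [-0.97, 0.18, 0, 0, 0, 0, 1]
    - [-0.97, 0.18, 0, 0, 0, 0, 1]
    - [-0.97, 0.18, 0, 0, 0, 0, 1]
    - [-0.97, 0.18, 0, 0, 0, 0, 1]

```text
t: 23.2
tool_pos: [0.5246, 0.044, 0.0787]
tool_rot: [2.311, 2.127, 0.001]
contact_force: [0.8, -0.9, -0.4]
opening: 0.0853
grip_force: 0.0
```

Request:
jog_arm:
  plan:
    - [-0.97, 0.18, 0, 0, 0, 0, 1]
    - [-0.97, 0.18, 0, 0, 0, 0, 1]
    - [-0.97, 0.18, 0, 0, 0, 0, 1]
    - [-0.97, 0.18, 0, 0, 0, 0, 1]
    - [-0.97, 0.18, 0, 0, 0, 0, 1]
    - [-0.97, 0.18, 0, 0, 0, 0, 1]
    - [-0.97, 0.18, 0, 0, 0, 0, 1]
    - [-0.97, 0.18, 0, 0, 0, 0, 1]

```text
t: 24.0
tool_pos: [0.5405, -0.1132, 0.0787]
tool_rot: [2.311, 2.127, 0.001]
contact_force: [-0.0, 0.2, 0.6]
opening: 0.0849
grip_force: 0.0
```

Request:
jog_arm:
  plan:
    - [-0.7, 0.12, 0, 0, 0, 0.1, 1]
    - [-0.4, 0.07, 0, 0, 0, 0.02, 1]
    - [0, 0, 0, 0, 0, 0, 1]

```text
t: 24.3
tool_pos: [0.5417, -0.1354, 0.0783]
tool_rot: [2.409, 2.016, 0.001]
contact_force: [-0.4, 0.4, -0.5]
opening: 0.0856
grip_force: 0.0
```

```bash
python3 m2.py w10; python3 fin.py 1 547,-191.3,-19,-9.7,14
```

```text
obl 9824 37.9 [ 545.4 -191. ] [104.2  55.8] 80.4
24.35 [ 0.5416 -0.1347  0.0781] open 0.0858 [-0.2 -0.5 -0.4]
[[-0.3,0.08,0.54,0,0,0,1],[-0.31,0.09,0.54,0,0,0,1],[-0.3,0.08,0.54,0,0,0,1],[-0.31,0.09,0.54,0,0,0,1],[-0.3,0.08,0.54,0,0,0,1],[-0.31,0.09,0.54,0,0,0,1],[-0.3,0.08,0.54,0,0,0,1],[-0.31,0.09,0.54,0,0,0,1]]
[[-0.3,0.08,0.53,0,0,-0.01,1]]
9 [ 546.9 -191.3  -18.9] -9.7
```

View pics/w10.png

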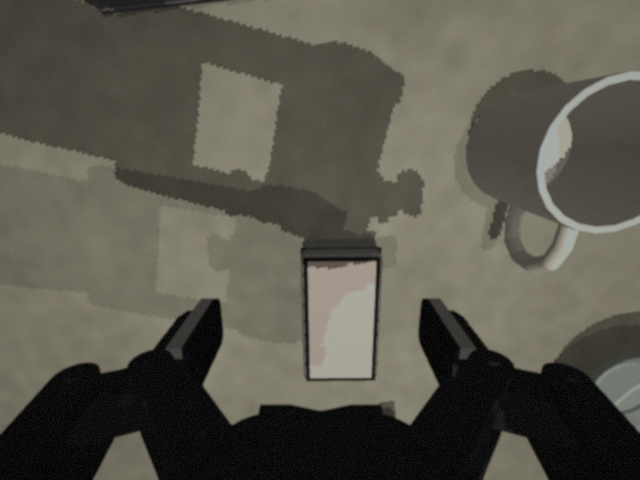

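The oblong tin (341,315) is undisturbed and aligned with the fingers. Moving on to it.

Request:
jog_arm:
  plan:
    - [-0.9, 0.25, 0.2, 0, 0, 0, 1]
    - [-0.9, 0.25, 0.5, 0, 0, 0, 1]
    - [-0.8, 0.22, 0.6, 0, 0, 0, 1]
    - [-0.15, 0.05, 0.7, 0, 0, 0, 1]
    - [0, 0, 0.8, 0, 0, 0, 1]
    - [0, 0, 0.8, 0, 0, 0, 1]
    - [0, 0, 0.7, 0, 0, 0, 1]
    - [0, 0, 0.45, 0, 0, 0, 1]

```text
t: 25.15
tool_pos: [0.5459, -0.1903, -0.0197]
tool_rot: [-2.406, -2.016, 0.002]
contact_force: [0.4, 0.0, 0.3]
opening: 0.0853
grip_force: 0.0
```

Request:
jog_arm:
  plan:
    - [0, 0, 0, 0, 0, 0, 0.8]
    - [0, 0, 0, 0, 0, 0, 0.4]
    - [0, 0, 0, 0, 0, 0, 0.2]
    - [0, 0, 0, 0, 0, 0, -1]
    - [0, 0, 0, 0, 0, 0, -1]
    - [0, 0, 0, 0, 0, 0, -1]
  grip_force: 40

```text
t: 25.75
tool_pos: [0.5478, -0.1917, -0.0164]
tool_rot: [2.408, 2.016, 0.001]
contact_force: [0.8, 0.8, 2.9]
opening: 0.0553
grip_force: 46.6
```

```bash
python3 fin.py -1 547,-191,80,-9.7,18 547,-191,80,-9.7/610.4,212.8,80,-4.7,21
```

```text
25.75 [ 0.5478 -0.1917 -0.0164] open 0.0553 [0.8 0.8 2.9]
[[0,-0.01,-0.8,0,0,0,-1],[0.01,-0.01,-0.8,0,0,0,-1],[0,-0.01,-0.81,0,0,0,-1],[0.01,0,-0.8,0,0,0,-1],[0,-0.01,-0.81,0,0,0,-1],[0.01,0,-0.8,0,0,-0.01,-1]]
6 [ 547.1 -191.    80. ] -9.7
[[0,0,0,0,0,0,-1],[0.97,-0.01,0,0,0,-0.01,-1],[0.97,-0.01,0,0,0,-0.01,-1],[0.97,0,0,0,0,0,-1],[0.97,0,0,0,0,-0.01,-1],[0.97,0.01,0,0,0,0,-1],[0.97,0.01,0,0,0,-0.01,-1],[0.97,0.02,0,0,0,0,-1]]
[[0.97,0.02,0,0,0,-0.01,-1],[0.97,0.03,0,0,0,0,-1],[0.98,0.02,0,0,0,-0.01,-1],[0.97,0.03,0,0,0,0,-1],[0.97,0.03,0,0,0,-0.01,-1],[0.98,0.04,0,0,0,0,-1],[0.97,0.04,0,0,0,-0.01,-1],[0.97,0.05,0,0,0,0,-1]]
[[0.98,0.05,0,0,0,-0.01,-1],[0.97,0.06,0,0,0,0,-1],[0.98,0.06,0,0,0,-0.01,-1],[0.97,0.06,0,0,0,0,-1],[0.97,0.06,0,0,0,-0.01,-1],[0.98,0.07,0,0,0,0,-1]]
22 [610.4 212.8  80. ] -4.7
```

Request:
jog_arm:
  plan:
    - [0, 0, -0.3, 0, 0, 0, -1]
    - [0, 0, -0.7, 0, 0, 0, -1]
    - [0, 0, -1, 0, 0, 0, -1]
    - [0, 0, -1, 0, 0, -0.06, -1]
    - [0, 0, -1, 0, 0, -0.05, -1]
    - [0.5, 0.03, -0.6, 0, 0, 0, -1]
    - [0.97, 0.07, 0, 0, 0, 0, -1]
    - [0.97, 0.07, 0, 0, 0, 0, -1]

```text
t: 26.55
tool_pos: [0.5549, -0.1422, 0.0755]
tool_rot: [2.321, 2.116, 0.001]
contact_force: [0.2, 0.1, -3.0]
opening: 0.0555
grip_force: 46.0
```

Request:
jog_arm:
  plan:
    - [0.97, 0.07, 0, 0, 0, 0, -1]
    - [0.97, 0.07, 0, 0, 0, 0, -1]
    - [0.97, 0.07, 0, 0, 0, 0, -1]
    - [0.97, 0.07, 0, 0, 0, 0, -1]
    - [0.97, 0.07, 0, 0, 0, 0, -1]
    - [0.97, 0.07, 0, 0, 0, 0, -1]
    - [0.97, 0.07, 0, 0, 0, 0, -1]
    - [0.97, 0.07, 0, 0, 0, 0, -1]

```text
t: 27.35
tool_pos: [0.5793, 0.012, 0.0744]
tool_rot: [-2.32, -2.117, 0.001]
contact_force: [0.7, -0.0, -2.1]
opening: 0.0552
grip_force: 46.0
```

Request:
jog_arm:
  plan:
    - [0.97, 0.07, 0, 0, 0, 0, -1]
    - [0.97, 0.07, 0, 0, 0, 0, -1]
    - [0.97, 0.07, 0, 0, 0, 0, -1]
    - [0.97, 0.07, 0, 0, 0, 0, -1]
    - [0.97, 0.07, 0, 0, 0, 0, -1]
    - [0.97, 0.07, 0, 0, 0, 0, -1]
    - [0.97, 0.07, 0, 0, 0, 0, -1]
    - [0.97, 0.07, 0, 0, 0, 0, -1]

```text
t: 28.15
tool_pos: [0.6043, 0.1654, 0.0744]
tool_rot: [-2.32, -2.117, 0.001]
contact_force: [0.5, 0.0, -2.6]
opening: 0.0553
grip_force: 46.0
```

Request:
jog_arm:
  plan:
    - [0.97, 0.07, 0, 0, 0, 0, -1]
    - [0.8, 0.06, 0, 0, 0, 0, -1]
    - [0.4, 0.03, 0, 0, 0, 0, -1]
    - [0, 0, 0, 0, 0, 0, -1]
    - [0, 0, 0, 0, 0, 0, -1]

```text
t: 28.65
tool_pos: [0.6121, 0.2066, 0.0744]
tool_rot: [2.32, 2.119, -0.001]
contact_force: [-0.1, -0.3, -2.5]
opening: 0.0552
grip_force: 46.0
```

```bash
python3 fin.py -1 610.4,212.8,20,-4.7,16/610.4,212.8,6,-4.7,5; python3 - <<'E'
from h import *
look('wrist','w11'); z=np.load('pics/w11.npz'); vv,uu=np.mgrid[0:480,0:640]; P=w('w11',uu,vv)*1000
p=z['p']*1000; zz=p[2]+16.4+38-.3
k=(np.hypot(P[...,0]-p[0],P[...,1]-p[1])<62)&(abs(P[...,2]-zz)<5)&(abs((P[...,0]-p[0])+1.4)<32); q=P[k]
print(p,np.median(q[:,2]),q.min(0),q.max(0),cv2.minAreaRect(q[:,:2].astype(np.float32)))
E
```

```text
28.65 [0.6121 0.2066 0.0744] open 0.0552 [-0.1 -0.3 -2.5]
[[0.08,-0.03,0.68,0,0,0,-1],[0.07,-0.03,0.68,0,0,0,-1],[0.08,-0.03,0.68,0,0,-0.01,-1],[0.07,-0.02,0.68,0,0,0,-1],[0,0,0.23,0,0,0,-1],[0,0,0.24,0,0,0,-1],[0,0,0.23,0,0,0,-1]]
7 [610.4 212.8   6. ] -4.7
[612.09455904 206.59962349  74.43614213] 128.6548849271707 [578.71651453 158.84326559 123.53955572] [642.62969091 260.27717251 133.48075549] ((609.828369140625, 211.43740844726562), (97.06852722167969, 64.20114135742188), 81.85154724121094)
```

Request:
jog_arm:
  plan:
    - [0.16, -0.06, 0.3, 0, 0, -0.01, -1]
    - [0.15, -0.05, 0.7, 0, 0, 0, -1]
    - [0, 0, 0.8, 0, 0, 0, -1]
    - [0, 0, 0.5, 0, 0, 0, -1]
    - [0, 0, 0.4, 0, 0, 0, -1]
    - [0, 0, 0.2, 0, 0, 0, -1]
    - [0, 0, 0, 0, 0, 0, -1]
    - [0, 0, 0, 0, 0, 0, -1]

```text
t: 29.5
tool_pos: [0.6111, 0.2134, 0.0171]
tool_rot: [2.311, 2.127, 0.001]
contact_force: [0.8, 0.5, -2.2]
opening: 0.055
grip_force: 45.9
```

Request:
jog_arm:
  plan:
    - [0, 0, 0.1, 0, 0, 0, -1]
    - [0, 0, 0.1, 0, 0, 0, -1]
    - [0, 0, 0, 0, 0, 0, -1]
    - [0, 0, 0, 0, 0, 0, -1]

```text
t: 29.9
tool_pos: [0.6105, 0.2133, 0.0126]
tool_rot: [2.311, 2.128, 0.0]
contact_force: [-1.1, 0.1, -2.5]
opening: 0.0548
grip_force: 45.9
```

Bottom is at 29 mm, inside the cutout, with no sideways force. 7 mm to go.

Request:
jog_arm:
  plan:
    - [0, 0, 0.1, 0, 0, 0, -1]
    - [0, 0, 0.1, 0, 0, 0, -1]
    - [0, 0, 0.1, 0, 0, 0, -1]
    - [0, 0, 0, 0, 0, 0, -1]

```text
t: 30.3
tool_pos: [0.6101, 0.2132, 0.006]
tool_rot: [-2.311, -2.128, 0.001]
contact_force: [-0.4, 0.7, -3.1]
opening: 0.0549
grip_force: 45.9
```

Request:
jog_arm:
  plan:
    - [0, 0, 0.05, 0, 0, 0, -1]
    - [0, 0, 0, 0, 0, 0, -1]

```text
t: 30.5
tool_pos: [0.6107, 0.2133, 0.0057]
tool_rot: [2.311, 2.128, 0.0]
contact_force: [-0.2, 0.3, -2.8]
opening: 0.0547
grip_force: 45.9
```

Request:
jog_arm:
  plan:
    - [0, 0, 0.05, 0, 0, 0, -1]
    - [0, 0, 0, 0, 0, 0, -1]

```text
t: 30.7
tool_pos: [0.6107, 0.2133, 0.0056]
tool_rot: [2.311, 2.128, -0.0]
contact_force: [-3.9, -0.3, 5.1]
opening: 0.0553
grip_force: 46.7
```

Request:
jog_arm:
  plan:
    - [0, 0, -0.05, 0, 0, 0, 0.6]
    - [0, 0, 0, 0, 0, 0, 1]
    - [0, 0, 0, 0, 0, 0, 1]
    - [0, 0, 0, 0, 0, 0, 1]
    - [0, 0, -0.7, 0, 0, 0, 1]
    - [0, 0, -1, 0, 0, 0, 1]
    - [0, 0, -1, 0, 0, 0, 1]
    - [-0.97, -0.03, -1, 0, 0, 0, 1]

```text
t: 31.5
tool_pos: [0.6088, 0.1954, 0.0817]
tool_rot: [2.309, 2.13, 0.003]
contact_force: [1.0, -0.2, 0.3]
opening: 0.0854
grip_force: 0.0
```

Request:
jog_arm:
  plan:
    - [-0.97, -0.03, -0.1, 0, 0, 0, 1]
    - [-0.97, -0.03, -0.1, 0, 0, 0, 1]
    - [-0.97, -0.03, 0, 0, 0, 0, 1]
    - [-0.97, -0.03, 0, 0, 0, 0, 1]
    - [-0.97, -0.03, 0, 0, 0, 0, 1]
    - [-0.97, -0.03, 0, 0, 0, 0, 1]
    - [-0.97, -0.03, 0, 0, 0, 0, 1]
    - [-0.97, -0.03, 0, 0, 0, 0, 1]

```text
t: 32.3
tool_pos: [0.59, 0.0382, 0.083]
tool_rot: [-2.312, -2.127, 0.001]
contact_force: [0.6, -0.1, -0.0]
opening: 0.085
grip_force: 0.0
```

Request:
jog_arm:
  plan:
    - [-0.97, -0.03, 0, 0, 0, 0, 1]
    - [-0.97, -0.03, 0, 0, 0, 0, 1]
    - [-0.97, -0.03, 0, 0, 0, 0, 1]
    - [-0.97, -0.03, 0, 0, 0, 0, 1]
    - [-0.97, -0.03, 0, 0, 0, 0, 1]
    - [-0.97, -0.03, 0, 0, 0, 0, 1]
    - [-0.97, -0.03, 0, 0, 0, 0, 1]
    - [-0.97, -0.03, 0, 0, 0, 0, 1]

```text
t: 33.1
tool_pos: [0.5722, -0.1158, 0.083]
tool_rot: [-2.311, -2.126, 0.001]
contact_force: [0.6, 0.5, -0.2]
opening: 0.0855
grip_force: 0.0
```

Request:
jog_arm:
  plan:
    - [-0.97, -0.03, 0, 0, 0, 0, 1]
    - [-0.97, -0.03, 0, 0, 0, 0, 1]
    - [-0.97, -0.03, 0, 0, 0, 0, 1]
    - [-0.97, -0.03, 0, 0, 0, 0, 1]
    - [-0.97, -0.03, 0, 0, 0, -0.1, 1]
    - [-0.97, -0.03, 0, 0, 0, -0.1, 1]
    - [-0.5, 0, 0, 0, 0, 0, 1]
    - [0, 0, 0, 0, 0, 0, 1]

```text
t: 33.9
tool_pos: [0.5618, -0.2416, 0.0833]
tool_rot: [-2.141, -2.298, 0.0]
contact_force: [0.2, 1.1, -0.1]
opening: 0.0856
grip_force: 0.0
```

```bash
python3 m2.py w12; python3 fin.py 1 548.5,-342.4,60,4.3,20/548.5,-342.4,-19,4.3,15
```

```text
sq 5725 37.9 [ 546.8 -342.3] [63.9 63.4] 4.3
33.95 [ 0.5618 -0.2406  0.0833] open 0.0855 [-0.4 -0.3  0.2]
[[-0.84,-0.17,0.19,0,0,0,1],[-0.84,-0.17,0.19,0,0,0,1],[-0.84,-0.17,0.2,0,0,0,1],[-0.84,-0.17,0.19,0,0,0,1],[-0.83,-0.18,0.2,0,0,0,1],[-0.84,-0.17,0.19,0,0,0,1],[0,0,0.66,0,0,0,1],[0,0,0.66,0,0,0,1]]
[[0,0,0.66,0,0,0,1],[0,0,0.66,0,0,0,1],[0,0,0.66,0,0,0,1],[0,0,0.65,0,0,0,1]]
12 [ 548.5 -342.4  -18.9] 4.1
```

Request:
jog_arm:
  plan:
    - [-0.84, -0.17, 0.2, 0, 0, 0, 1]
    - [-0.84, -0.17, 0.2, 0, 0, 0, 1]
    - [-0.84, -0.17, 0.2, 0, 0, 0, 1]
    - [-0.84, -0.17, 0.2, 0, 0, 0, 1]
    - [-0.84, -0.17, 0.2, 0, 0, 0, 1]
    - [-0.83, -0.17, 0, 0, 0, 0, 1]
    - [0, 0, 0.2, 0, 0, 0, 1]
    - [0, 0, 0.6, 0, 0, 0, 1]

```text
t: 34.75
tool_pos: [0.5503, -0.3434, 0.0487]
tool_rot: [2.136, 2.299, 0.001]
contact_force: [0.1, -0.4, 0.6]
opening: 0.0852
grip_force: 0.0
```

```bash
python3 fin.py 1 548.3,-342,-19,4.3,15
```

```text
34.75 [ 0.5503 -0.3434  0.0487] open 0.0852 [ 0.1 -0.4  0.6]
[[0.02,-0.02,0.68,0,0,0,1],[0.01,-0.02,0.68,0,0,0,1],[0.02,-0.02,0.67,0,0,0,1],[0.01,-0.02,0.68,0,0,0,1],[0.02,-0.02,0.67,0,0,0,1]]
5 [ 548.2 -342.   -18.9] 4.2
```

Request:
jog_arm:
  plan:
    - [0.04, -0.05, 0.5, 0, 0, 0, 1]
    - [0.03, -0.05, 0.7, 0, 0, 0, 1]
    - [0, 0, 0.8, 0, 0, 0, 1]
    - [0, 0, 0.7, 0, 0, 0, 1]
    - [0, 0, 0.5, 0, 0, 0, 1]
    - [0, 0, 0, 0, 0, 0, 1]

```text
t: 35.35
tool_pos: [0.5459, -0.3397, -0.0191]
tool_rot: [-2.134, -2.3, 0.001]
contact_force: [-0.3, 0.4, -1.1]
opening: 0.0853
grip_force: 0.0
```

Request:
jog_arm:
  plan:
    - [0, 0, 0, 0, 0, 0, 0.8]
    - [0, 0, 0, 0, 0, 0, 0.5]
    - [0, 0, 0, 0, 0, 0, 0.3]
    - [0, 0, 0, 0, 0, 0, -1]
    - [0, 0, 0, 0, 0, 0, -1]
    - [0, 0, 0, 0, 0, 0, -1]

```text
t: 35.95
tool_pos: [0.5482, -0.3417, -0.0151]
tool_rot: [2.136, 2.301, 0.0]
contact_force: [1.1, -0.4, 4.8]
opening: 0.0633
grip_force: 47.4
```

```bash
python3 fin.py -1 548,-342,90,4.3,18 548,-342,90,-4.7/600.2,89.2,90,-4.7,21
```

```text
35.95 [ 0.5482 -0.3417 -0.0151] open 0.0633 [ 1.1 -0.4  4.8]
[[0,0,-0.88,0,0,0,-1],[0,0,-0.87,0,0,0,-1],[0,0,-0.88,0,0,0,-1],[-0.01,0,-0.87,0,0,0,-1],[0,0,-0.88,0,0,0,-1],[-0.01,-0.01,-0.87,0,0,0,-1]]
6 [ 548.  -342.1   89.9] 4.3
[[0,0,0,0,0,0.1,-1],[0,0,0,0,0,0.1,-1],[0.99,0.04,0,0,0,0,-1],[0.99,0.04,0,0,0,0,-1],[0.99,0.04,0,0,0,0,-1],[0.99,0.04,0,0,0,0,-1],[0.99,0.04,0,0,0,0,-1],[0.99,0.04,0,0,0,0,-1]]
[[0.99,0.04,0,0,0,0,-1],[0.99,0.04,0,0,0,0,-1],[0.98,0.04,0,0,0,0,-1],[0.99,0.04,0,0,0,0,-1],[0.98,0.04,0,0,0,0,-1],[0.99,0.03,0,0,0,0,-1],[0.98,0.04,0,0,0,0,-1],[0.99,0.03,0,0,0,0,-1]]
[[0.98,0.04,0,0,0,0,-1],[0.99,0.03,0,0,0,0,-1],[0.98,0.04,0,0,0,0,-1],[0.99,0.03,0,0,0,0,-1],[0.98,0.04,0,0,0,0,-1],[0.99,0.03,0,0,0,0,-1],[0.98,0.04,0,0,0,0,-1],[0.99,0.03,0,0,0,0,-1]]
24 [600.2  89.3  89.9] -4.7
```

Request:
jog_arm:
  plan:
    - [0, 0, -0.3, 0, 0, 0, -1]
    - [0, 0, -0.7, 0, 0, 0, -1]
    - [0, 0, -1, 0, 0, 0, -1]
    - [0, 0, -1, 0, 0, 0.1, -1]
    - [0, 0, -1, 0, 0, 0.1, -1]
    - [0.5, 0.02, -0.8, 0, 0, 0, -1]
    - [0.98, 0.04, 0, 0, 0, 0, -1]
    - [0.98, 0.04, 0, 0, 0, 0, -1]

```text
t: 36.75
tool_pos: [0.5532, -0.2901, 0.0794]
tool_rot: [-2.31, -2.128, -0.001]
contact_force: [-0.1, 1.1, -1.7]
opening: 0.0628
grip_force: 46.8
```

Request:
jog_arm:
  plan:
    - [0.98, 0.04, 0, 0, 0, 0, -1]
    - [0.98, 0.04, 0, 0, 0, 0, -1]
    - [0.98, 0.04, 0, 0, 0, 0, -1]
    - [0.98, 0.04, 0, 0, 0, 0, -1]
    - [0.98, 0.04, 0, 0, 0, 0, -1]
    - [0.98, 0.04, 0, 0, 0, 0, -1]
    - [0.98, 0.04, 0, 0, 0, 0, -1]
    - [0.98, 0.04, 0, 0, 0, 0, -1]

```text
t: 37.55
tool_pos: [0.5724, -0.1342, 0.0791]
tool_rot: [-2.31, -2.128, 0.0]
contact_force: [0.4, 1.0, -1.5]
opening: 0.0631
grip_force: 46.8
```

Request:
jog_arm:
  plan:
    - [0.98, 0.04, 0, 0, 0, 0, -1]
    - [0.98, 0.04, 0, 0, 0, 0, -1]
    - [0.98, 0.04, 0, 0, 0, 0, -1]
    - [0.98, 0.04, 0, 0, 0, 0, -1]
    - [0.98, 0.04, 0, 0, 0, 0, -1]
    - [0.98, 0.04, 0, 0, 0, 0, -1]
    - [0.98, 0.04, 0, 0, 0, 0, -1]
    - [0.98, 0.04, 0, 0, 0, 0, -1]

```text
t: 38.35
tool_pos: [0.5914, 0.0214, 0.0791]
tool_rot: [-2.31, -2.128, 0.001]
contact_force: [-0.3, -0.2, -1.3]
opening: 0.0633
grip_force: 46.8
```

Request:
jog_arm:
  plan:
    - [0.98, 0.04, 0, 0, 0, 0, -1]
    - [0.98, 0.04, 0, 0, 0, 0, -1]
    - [0.8, 0.03, 0, 0, 0, 0, -1]
    - [0.5, 0.02, 0, 0, 0, 0, -1]
    - [0, 0, 0, 0, 0, 0, -1]
    - [0, 0, 0, 0, 0, 0, -1]

```text
t: 38.95
tool_pos: [0.5998, 0.0841, 0.0795]
tool_rot: [2.311, 2.128, -0.001]
contact_force: [-0.3, -1.0, -1.8]
opening: 0.0632
grip_force: 46.8
```

```bash
python3 fin.py -1 600.2,89.2,25,-4.7,16/600.2,89.2,7,-4.7,5; python3 - <<'E'
from h import *
look('wrist','w13'); z=np.load('pics/w13.npz'); vv,uu=np.mgrid[0:480,0:640]; P=w('w13',uu,vv)*1000
p=z['p']*1000; zz=p[2]+15+38-.3
k=(np.hypot(P[...,0]-p[0],P[...,1]-p[1])<48)&(abs(P[...,2]-zz)<5)&(abs((P[...,0]-p[0])+1.4)<28); q=P[k]
print(p,np.median(q[:,2]),q.min(0),q.max(0))
E
```

```text
38.95 [0.5998 0.0841 0.0795] open 0.0632 [-0.3 -1.  -1.8]
[[0.06,0,0.68,0,0,0,-1],[0.07,0,0.68,0,0,0,-1],[0.06,0,0.68,0,0,0,-1],[0.07,0,0.68,0,0,0,-1],[0,0,0.23,0,0,0,-1],[0,0,0.22,0,0,0,-1],[0,0,0.23,0,0,0,-1],[0,0,0.22,0,0,0,-1]]
8 [600.3  89.3   7.1] -4.7
[599.82654625  84.06956698  79.45393749] 132.38501559035626 [570.43380863  49.46379858 127.16177768] [626.42621392 116.45072658 134.49626419]
```

Request:
jog_arm:
  plan:
    - [0.13, 0, 0.4, 0, 0, 0, -1]
    - [0.13, 0, 0.8, 0, 0, 0, -1]
    - [0, 0, 0.8, 0, 0, 0, -1]
    - [0, 0, 0.5, 0, 0, 0, -1]
    - [0, 0, 0.4, 0, 0, 0, -1]
    - [0, 0, 0.2, 0, 0, 0, -1]
    - [0, 0, 0, 0, 0, 0, -1]
    - [0, 0, 0, 0, 0, 0, -1]

```text
t: 39.8
tool_pos: [0.6009, 0.0893, 0.0181]
tool_rot: [2.311, 2.127, 0.001]
contact_force: [-0.1, -0.1, -1.3]
opening: 0.0633
grip_force: 46.7
```

Request:
jog_arm:
  plan:
    - [0, 0, 0.1, 0, 0, 0, -1]
    - [0, 0, 0.1, 0, 0, 0, -1]
    - [0, 0, 0, 0, 0, 0, -1]
    - [0, 0, 0, 0, 0, 0, -1]

```text
t: 40.2
tool_pos: [0.6004, 0.0894, 0.0137]
tool_rot: [2.311, 2.128, 0.0]
contact_force: [0.2, -0.1, -1.0]
opening: 0.0629
grip_force: 46.7
```

Request:
jog_arm:
  plan:
    - [0, 0, 0.1, 0, 0, 0, -1]
    - [0, 0, 0.1, 0, 0, 0, -1]
    - [0, 0, 0.1, 0, 0, 0, -1]
    - [0, 0, 0, 0, 0, 0, -1]

```text
t: 40.6
tool_pos: [0.6002, 0.0894, 0.0072]
tool_rot: [-2.311, -2.128, 0.001]
contact_force: [0.5, 0.4, -2.1]
opening: 0.063
grip_force: 46.7
```

Request:
jog_arm:
  plan:
    - [0, 0, 0.05, 0, 0, 0, -1]
    - [0, 0, 0, 0, 0, 0, -1]

```text
t: 40.8
tool_pos: [0.6005, 0.0894, 0.0069]
tool_rot: [2.311, 2.128, 0.0]
contact_force: [-1.3, -0.7, 0.9]
opening: 0.0632
grip_force: 47.0
```

Request:
jog_arm:
  plan:
    - [0, 0, 0.04, 0, 0, 0, -1]
    - [0, 0, 0, 0, 0, 0, -1]

```text
t: 41.0
tool_pos: [0.6005, 0.0894, 0.0069]
tool_rot: [-2.311, -2.128, 0.0]
contact_force: [-3.6, -0.4, 5.9]
opening: 0.0631
grip_force: 47.5
```

Seated at the expected height. I'll release, rise, back away and check.

Request:
jog_arm:
  plan:
    - [0, 0, -0.05, 0, 0, 0, 0.7]
    - [0, 0, 0, 0, 0, 0, 1]
    - [0, 0, 0, 0, 0, 0, 1]
    - [0, 0, 0, 0, 0, 0, 1]
    - [0, 0, -0.7, 0, 0, 0, 1]
    - [0, 0, -1, 0, 0, 0, 1]
    - [0, 0, -1, 0, 0, 0, 1]
    - [0, 0, -1, 0, 0, 0, 1]

```text
t: 41.8
tool_pos: [0.6007, 0.0894, 0.0826]
tool_rot: [2.311, 2.127, 0.001]
contact_force: [-0.5, -0.2, 0.1]
opening: 0.0857
grip_force: 0.0
```

Request:
jog_arm:
  plan:
    - [-0.8, -0.8, -1, 0, 0, 0, 1]
    - [-0.8, -0.8, -1, 0, 0, 0, 1]
    - [-0.8, -0.8, -1, 0, 0, 0, 1]
    - [-0.8, -0.8, -1, 0, 0, 0, 1]
    - [-0.8, -0.8, -1, 0, 0, 0, 1]
    - [-0.4, -0.4, -0.5, 0, 0, 0, 1]
    - [0, 0, 0, 0, 0, 0, 1]
    - [0, 0, 0, 0, 0, 0, 1]

```text
t: 42.6
tool_pos: [0.5056, 0.0092, 0.1907]
tool_rot: [2.311, 2.128, 0.001]
contact_force: [-0.2, -0.3, -1.3]
opening: 0.0854
grip_force: 0.0
```

```bash
python3 - <<'E'
from h import *
look('wrist','w14'); vv,uu=np.mgrid[0:480,0:640]; P=w('w14',uu,vv)*1000
a=np.radians(-4.7); ex=np.array([np.cos(a),np.sin(a)]); ey=np.array([-np.sin(a),np.cos(a)])
for n,c,h in (('ob',(608.8,212.1),(31,54)),('sq',(598.6,88.5),(34,34)),('rd',(505.2,220.7),(31,31)),('sm',(495,97.1),(24,24))):
    d=P[...,:2]-c; k=(abs(d@ex)<h[0]+3)&(abs(d@ey)<h[1]+3)&(abs(P[...,2]-60)<7); q=P[k]
    A=np.c_[q[:,:2]-q[:,:2].mean(0),np.ones(len(q))]; f=np.linalg.lstsq(A,q[:,2],rcond=None)[0]
    r=cv2.minAreaRect(q[:,:2].astype(np.float32)); print(n,len(q),'z',f[2].round(1),'tilt deg',np.degrees(f[:2]).round(1),np.round(r[0],1)-c,np.round(r[1],1),round(r[2],1))
o=ctrl.get_obs(); print(o['t'],o['tool_pos'])
E
```

```text
ob 1477 z 58.8 tilt deg [ 1.8 14.4] [ -3.3 -44.9] [13.4 55.8] 84.9
sq 5959 z 59.6 tilt deg [ 0.6 -0.1] [ 0.4 -1.2] [64.1 64.3] 85.4
rd 0 z 0.0 tilt deg [0. 0.] [-505.2 -220.7] [0. 0.] 0.0
sm 1982 z 59.7 tilt deg [-0.2  0.1] [1.  0.1] [40.8 40.7] 85.4
42.65 [0.50535787 0.00935051 0.18991025]<stdin>:6: RuntimeWarning: Mean of empty slice.
  ret = um.true_divide(
```

View pics/w14.png

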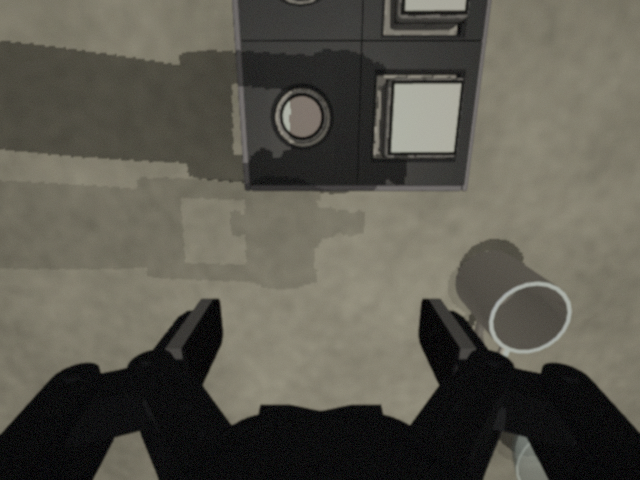

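Square and small are seated flat. The top camera will show the other two.

```bash
python3 - <<'E'
from h import *
look('top','t2'); vv,uu=np.mgrid[0:480,0:640]; P=w('t2',uu,vv)*1000
a=np.radians(-4.7); ex=np.array([np.cos(a),np.sin(a)]); ey=np.array([-np.sin(a),np.cos(a)])
for n,c,h in (('ob',(610.7,214),(31,54)),('sq',(600.5,90.3),(34,34)),('rd',(507.1,222.5),(31,31)),('sm',(497,99),(24,24))):
    d=P[...,:2]-c; k=(abs(d@ex)<h[0]+3)&(abs(d@ey)<h[1]+3)&(abs(P[...,2]-60)<7); q=P[k]
    if len(q)<50: print(n,len(q)); continue
    A=np.c_[q[:,:2]-q[:,:2].mean(0),np.ones(len(q))]; f=np.linalg.lstsq(A,q[:,2],rcond=None)[0]
    r=cv2.minAreaRect(q[:,:2].astype(np.float32)); print(n,len(q),'z',f[2].round(1),'tilt',np.degrees(f[:2]).round(1),np.round(r[0],1)-c,np.round(r[1],1),round(r[2],1))
cv2.imwrite('pics/t2c.png',cv2.resize(cv2.imread('pics/t2.png')[150:360,110:400],None,fx=2.5,fy=2.5))
E
```

```text
ob 254 z 60.9 tilt [ 0.1 -2.3] [ 3.4 42.9] [16.6 55.2] 82.8
sq 0
rd 0
sm 190 z 60.6 tilt [2.  0.9] [-10.5   1. ] [38.6 17.5] 83.0
```

View pics/t2c.png

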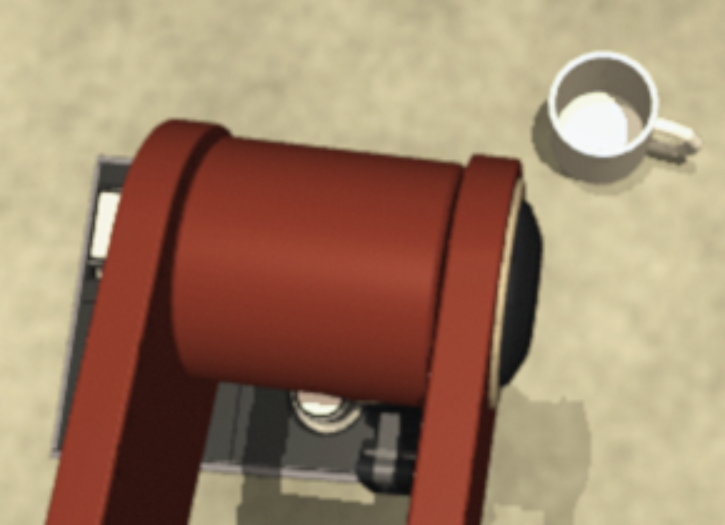

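The arm hides the carrier from the top camera, while the mug is where it was. I'll move the arm aside.

Request:
jog_arm:
  plan:
    - [-1, -0.2, -0.3, 0, 0, 0, 1]
    - [-1, -0.2, -0.3, 0, 0, 0, 1]
    - [-1, -0.2, -0.3, 0, 0, 0, 1]
    - [-1, -0.2, -0.3, 0, 0, 0, 1]
    - [-1, -0.2, -0.3, 0, 0, 0, 1]
    - [-1, -0.2, -0.3, 0, 0, 0, 1]
    - [-1, -0.2, -0.3, 0, 0, 0, 1]
    - [-1, -0.2, 0, 0, 0, 0, 1]

```text
t: 43.5
tool_pos: [0.4606, -0.1483, 0.2325]
tool_rot: [-2.31, -2.128, 0.0]
contact_force: [1.0, 0.9, 0.2]
opening: 0.0856
grip_force: 0.0
```

Request:
jog_arm:
  plan:
    - [-1, 0, 0, 0, 0, 0, 1]
    - [-1, 0, 0, 0, 0, 0, 1]
    - [-1, 0, 0, 0, 0, 0, 1]
    - [-1, 0, 0, 0, 0, 0, 1]
    - [-1, 0, 0, 0, 0, 0, 1]
    - [-1, 0, 0, 0, 0, 0, 1]
    - [-0.5, 0, 0, 0, 0, 0, 1]
    - [0, 0, 0, 0, 0, 0, 1]

```text
t: 44.3
tool_pos: [0.4495, -0.2778, 0.2315]
tool_rot: [-2.311, -2.125, 0.0]
contact_force: [-0.7, 0.2, -0.5]
opening: 0.0855
grip_force: 0.0
```

```bash
python3 - <<'E'
from h import *
look('top','t3'); vv,uu=np.mgrid[0:480,0:640]; P=w('t3',uu,vv)*1000
a=np.radians(-4.7); ex=np.array([np.cos(a),np.sin(a)]); ey=np.array([-np.sin(a),np.cos(a)])
for n,c,h in (('ob',(610.7,214),(31,54)),('sq',(600.5,90.3),(34,34)),('rd',(507.1,222.5),(31,31)),('sm',(497,99),(24,24))):
    d=P[...,:2]-c; k=(abs(d@ex)<h[0]+3)&(abs(d@ey)<h[1]+3)&(abs(P[...,2]-60)<7); q=P[k]
    if len(q)<50: print(n,len(q)); continue
    A=np.c_[q[:,:2]-q[:,:2].mean(0),np.ones(len(q))]; f=np.linalg.lstsq(A,q[:,2],rcond=None)[0]
    r=cv2.minAreaRect(q[:,:2].astype(np.float32)); print(n,len(q),'z',f[2].round(1),'tilt',np.degrees(f[:2]).round(1),np.round(r[0],1)-c,np.round(r[1],1),round(r[2],1))
E
```

```text
ob 1836 z 60.7 tilt [0.5 0.4] [ 0.7 -0.9] [104.1  56.7] 85.4
sq 1305 z 60.6 tilt [0.3 0.4] [ 0.3 -2. ] [65.  64.3] 85.4
rd 902 z 60.9 tilt [0.5 0.8] [-0.3 -2. ] [56.7 56.8] 26.2
sm 472 z 60.7 tilt [0.1 1.6] [ 0.8 -1.4] [39.3 40.7] 0.5
```

All four lids read about 60.7 mm, which is level and centred.

```bash
python3 -c "
from station import ctrl
print(ctrl.finish_job())"
```

```text
the job is handed in; nothing more can be done
None
```

All four tins are upright, flat and released in their own foam cutouts, the mug was not touched, and the job was handed in at about 44 s.

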